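# Weigh out a mixed batch of gingerbread with a covered scoop

### The arm

A 7-joint arm with a two-finger parallel gripper is mounted at the origin on a cart in front of the work surface, level with it; the furniture and walls round the work are solid. World frame = base frame: x ahead of the robot, y to its left, z up, the work surface at z = 0. Lengths are in m, angles in rad, forces in N, time in s.
With the tool pointing down it reaches from about 0.425 to 0.925 m from the base axis. Payload 6.8 kg.
Tool frame: the origin (TCP) lies midway between the tips of the shut fingers; the grasp point (between the pads) lies 19 mm behind it; z points along the fingers, y is the line along which they close (so a half turn about z gives the same grasp; the last joint's range is limited). The gripper opens to 85 mm and grips with 20 to 120 N. Pads are 22 mm wide; open, the fingers measure 114 mm over their backs; the gripper's body (76 mm by 85 mm) begins 54 mm behind the grasp point. The pads swing forward as they close: fully open they stand 13 mm farther back than shut.
Start: joints at [1.118, 0.477, 0.022, 1.555, -0.011, 1.109, -0.083], TCP at [0.228, -0.635, 0.231] pointing down, gripper open.
Joint ranges: [-2.96, 2.96], [-0.34, 2.1], [-1.41, 1.46], [0.24, 2.44], [-1.37, 4.51], [0.17, 1.92], [-2.96, 2.96]. Speed limits (rad/s): [2.39, 2.39, 3.14, 3.14, 3.14, 3.14, 3.14].

### API

Orientations are given as a unit quaternion [x, y, z, w].
In Python, from workcell import r gives the robot as it stands.
- The arm moves only by the tool carry_out, never from a script. Its argument "commands" is a list of rows, each an object of numbers: "tx", "ty", "tz": the shift along the tool's x, y, z in mm; "rx", "ry", "rz": the turn, a rotation vector about the tool's x, y, z in units of 8 degrees (1.0 is 8 degrees). In form: [{"tx": .., "ty": .., "tz": .., "rx": .., "ry": .., "rz": ..}, ...]. A call has 1 to 5 rows; each row shifts and turns the commanded pose from where the row before left it, along the tool's axes as they then stand; what a row does not reach is not made up. A row lasts 1/10 s, in which the tool goes at most 50 mm and 8.59 degrees, less where a joint would pass 70% of its speed; a pose out of reach is approached as far as the arm can. A call with a gripper value outside its range is refused whole. "fingers" is the opening in per cent of the stroke, from 0 (shut) to 100 (fully open), set as the call begins (left out, the last holds). The fingers move at their own pace and stop on an object; "grip_force" is the grip in N (left out, the last holds). Time passes only in rows, so rows that do not move let the fingers close. It gives the time, the measured TCP pose, the force, the opening and the grip force at its end, in the units of the state.
- r.state(): the state, without advancing time (a new reading comes with each control period).
- r.snapshot(name): name is "scene" or "top"; returns a dict with "img" (420x560x3 uint8, blue, green, red), "depth" (420x560 float32, m along the optical axis (not along the pixel's ray), 0 where there is no reading), "mtx" (3x3 intrinsics, pixels), "dist_coeffs" ([k1, k2, p1, p2, k3] as OpenCV has them; the pictures are not rectified), "rvec" (rotation vector, rad) and "tvec" (3), from world to camera coordinates, as OpenCV has them. Camera axes: x right, y down, z forward; pixel columns grow to the right and rows downward; lengths in m; the calibration is good to about 2 mm. A picture is of the moment at which its call begins.
- r.finish_job(): hands the job in; it is judged then, once.
Trained networks look in the newest picture that a camera, given by its name, has taken for a name from the list of things; names that differ only in an ending like _2 or _b are one class to them, and where a whole thing is asked for, a point or a joint stands for the part that bears it (a point fixed in the world has none). Each returns a list of dicts, best first, with "score" (0 to 1); they miss things now and then, are a little off and sometimes report something else, mostly with a low value. They report only what shows in the picture. A call takes as long as a camera call. They do not tell look-alikes from the thing itself.
- r.look_for(name, camera): "extent" ([centre column, centre row, width, height] in pixels, round what is visible of it).
The state is a dict: "time_s": time; "q": joint angles; "joint_vel": joint speeds; "tau": joint torques, N m; "eef_pos": TCP position; "eef_rot": TCP orientation; "ft_force": force on the tool from outside, world axes, zero at the start; "moment": the same for the moment, N m; "opening": finger opening in m; "grip_force": force on a finger pad.
Only numpy, scipy, OpenCV 4.12 (cv2) and the standard library are available. Lean on these libraries where they do the work, as an engineer would, in place of code of your own. Each camera call takes 0.05 s, during which the arm holds its last target. There are 200 camera calls.

### The job

Seat the steel weighing pan on the packing scale, its foot down over both pegs. Then carry the covered scoop, its loose lid pinched shut against the grip bar, and set it down on the worktop right beside the scale; slide the lid fully back there, and with the lid pinched back tip all the spice nuts out into the pan. Put the gingerbread bars from the baking tray in the pan too, and leave the empty scoop upright on its wooden rest with the lid fully shut, without disturbing the ribbon spool near the gift boxes.

Things in the scene. Friction and masses are not known exactly. Their poses are not given: they have to be found in the camera images.
- scale_seat (a point): Centre of the 160 x 160 mm steel platform of the fixed white packing scale, at its top, 44 mm above the worktop. Two pegs, 12 mm thick, tapered, 10 mm tall, stand at y = -40 and +40 mm of this point. The housing, 235 x 186 x 36 mm, has its centre 28 mm to the -x side of this point; its -x end is the console with the dark display. z up.
- pan_foot (a point): Underside centre of the loose open steel pan (0.36 kg), 166 mm along x, 152 along y, rim 72 mm high, walls and floor 4 mm, inner floor 16 mm up. Its foot, 60 x 130 x 12 mm, has two square sockets, 16 mm wide, 12 deep, at y = -40 and +40 mm, that go over the scale's pegs until the foot lies on the platform; either way round will do. z up.
- pan_lug (a point): Grip point of the pan's black upright lug outside its +y wall: 60 mm along x, 12 mm thick along y, from 46 to 104 mm above the pan's underside (32 mm of it above the rim). The point is at x 0, y +82, z 88 mm from pan_foot; axes as the pan's. Pinch it across its 12 mm from above.
- pan_in (a point): Middle of the pan's hollow: 34 mm above pan_foot, 18 mm above the inner floor, 38 mm below the rim; axes as the pan's.
- scoop_lip (a point): Middle of the scoop's pouring lip: x -88, y 0, z 54 mm from scoop_base; axes as the scoop's.
- scoop_base (a point): Underside centre of the loose covered aluminium scoop (0.39 kg empty), 180 mm along x, 104 along y, walls 56 mm high, flat lid at 60 mm. Its +x half has a flat floor, 3 mm thick, with the nuts; in its -x half a ramp rises at 30 degrees to the pouring lip at x -88, z 54 mm. It pours, lid back, when the -x end is lowered by 45 to 60 degrees. z up.
- scoop_grip (a point): Where to pinch the scoop, over its centre of mass: x 12, y 0, z 89 mm from scoop_base, axes alike. Grip bar along x (-42 to 66), y -11 to -1, z 78 to 100 mm, on straps from the -y wall at x -35 and 55. The lid's upright flange (y 1 to 9, top z 95) runs beside it, so a pinch along y, 20 mm thick, holds bar and lid together, lid shut or back.
- lid_thumb (a point): Centre of the thumb piece raised from the lid's flange: 36 mm along x, 8 mm thick along y, at y 5, z 116 mm from scoop_base, top at z 130; x -40 mm when the lid is shut, +36 when fully back. It stands 30 mm higher than the grip bar beside it, so the lid alone can be pinched here across y, fingertips kept above z 102 mm.
- lid_flange (a point): Middle of the lid's flange, 106 mm along x, which moves with the lid: at x -25 mm from scoop_base when shut, +51 when fully back.
- lid (a joint): Travel of the scoop's loose lid in m: 0 shut, 0.076 fully back. It slides to the scoop's +x, away from the lip, in its channels with next to no friction (about 0.1 N): it runs by itself when the scoop is tilted and must be held.
- rest_top (a point): Centre of the top face, 10 mm up, of the scoop's fixed wooden rest: 240 mm along x, 146 along y, with a rail 12 mm wide and 8 mm high along both long edges (122 mm clear between them). The scoop starts on it, axes alike.
- tray_in (a point): Centre of the inner floor (3 mm up) of the fixed low baking tray, 100 mm along x, 216 along y, rim 9 mm high.
- nut1_c (a point): Centre of a spice nut, a hard round gingerbread ball with an iced top, 36 mm across, 25 g, rough, so that it hardly rolls on the level; starts inside the covered scoop. None if absent in this run.
- nut2_c (a point): Centre of a spice nut, a hard round gingerbread ball with an iced top, 36 mm across, 25 g, rough, so that it hardly rolls on the level; starts inside the covered scoop. None if absent in this run.
- nut3_c (a point): Centre of a spice nut, a hard round gingerbread ball with an iced top, 36 mm across, 25 g, rough, so that it hardly rolls on the level; starts inside the covered scoop. None if absent in this run.
- nut4_c (a point): Centre of a spice nut, a hard round gingerbread ball with an iced top, 36 mm across, 25 g, rough, so that it hardly rolls on the level; starts inside the covered scoop. None if absent in this run.
- bar1_c (a point): Centre of a hard iced gingerbread bar, 62 mm along x, 32 along y, 24 high, 40 g; starts on the baking tray, lying across it. None if absent in this run (or held).
- bar2_c (a point): Centre of a hard iced gingerbread bar, 62 mm along x, 32 along y, 24 high, 40 g; starts on the baking tray, lying across it. None if absent in this run (or held).
- bar3_c (a point): Centre of a hard iced gingerbread bar, 62 mm along x, 32 along y, 24 high, 40 g; starts on the baking tray, lying across it. None if absent in this run (or held).
- spool: Bystander: spool of red ribbon, 104 x 132 x 32 mm, lying loose on the left half of the worktop, in front of the stacked gift boxes; leave alone. (Behind it a fixed stack of three gift boxes, 186 mm high, fills x 0.75 to 1.0, y 0.2 to 0.36 m; on the right a low stack, 119 mm high, fills x 0.72 to 0.98, y -0.37 to -0.11 m.)
Not all that is in view belongs to the job. What is shaped like the part that bears bar1_c but black or turquoise is not meant.

How it is judged:
By the outcome, as a careful person would: the job done as asked, in the order asked, and still so for the second after the job is handed in, with the robot touching nothing.
Of nut1, nut2, nut3, nut4 only 2 to 4 are there at a start; the rules pass over those that are not, and their reading is None.
Of bar1, bar2, bar3 only 2 to 3 are there at a start; the rules pass over those that are not, and their reading is None.
At some moment in a run one of bar1, bar2, bar3 may be knocked a few centimetres aside while the robot is not near it.
It also fails if it takes over 200 s, if anything falls off the work surface, if the arm or the gripper's body presses on something with over 40 N, if the wrist force passes 120 N, or if a joint passes its speed limit or range.

## Working session

There is one attempt and no reset: what is moved stays moved. The work goes in short steps, Python scripts to look and compute and a tool call to move; the robot and the scene stay as the last step left them, time stands still between calls to the robot, and variables do not carry over. Pictures are saved under pics/ and viewed, at most 14 in all, crops included, and the job is handed in when it is done.

Besides the shell and the picture viewer there is one more tool, called in YAML: its name, and indented under it one key for each argument. carry_out: Moves the arm, as the interface text tells. Its arguments: {"type":"object","properties":{"commands":{"type":"array","items":{"type":"object","properties":{"tx":{"type":"number"},"ty":{"type":"number"},"tz":{"type":"number"},"rx":{"type":"number"},"ry":{"type":"number"},"rz":{"type":"number"}}}},"fingers":{"type":"number"},"grip_force":{"type":"number"}},"required":["commands"]}

```bash
mkdir -p pics
cat > h.py <<'E'
import numpy as np, cv2
from scipy.spatial.transform import Rotation as R
from workcell import r
def cam(n):
    s=r.snapshot(n); s['R']=cv2.Rodrigues(np.array(s['rvec'],float))[0]; s['t']=np.array(s['tvec'],float).ravel(); return s
def cloud(s):
    h,w=s['depth'].shape; v,u=np.mgrid[:h,:w]
    p=cv2.undistortPoints(np.stack([u,v],-1).reshape(-1,1,2).astype(np.float64),np.array(s['mtx']),np.array(s['dist_coeffs'])).reshape(h,w,2)
    d=s['depth'][...,None]; P=np.concatenate([p*d,d],-1)
    W=(P-s['t'])@s['R']; W[s['depth']<=0]=np.nan; return W
def proj(s,P):
    return cv2.projectPoints(np.array(P,float).reshape(-1,1,3),np.array(s['rvec'],float),s['t'],np.array(s['mtx']),np.array(s['dist_coeffs']))[0].reshape(-1,2)
def st():
    s=r.state(); print('t',s['time_s'],'pos',np.round(s['eef_pos'],4),'R',np.round(R.from_quat(s['eef_rot']).as_matrix(),3).tolist(),'q',np.round(s['q'],2),'F',np.round(s['ft_force'],1),'op',s['opening'],s['grip_force']); return s
E
python3 - <<'E'
from h import *
st()
for n in ['scene','top']:
    s=cam(n); cv2.imwrite(f'pics/{n}0.png',s['img']); np.save(f'{n}W.npy',cloud(s)); print(n,'campos',-s['R'].T@s['t'])
    W=np.load(f'{n}W.npy')
    for k in ['scale_seat','pan_foot','pan_lug','scoop_base','scoop_grip','lid_thumb','rest_top','tray_in','bar1_c','spool']:
        for d in r.look_for(k,n)[:5]:
            e=d['extent']; print(k,round(d['score'],2),np.round(e),np.round(W[min(419,int(e[1])),min(559,int(e[0]))],3))
E
```

```text
t 0.0 pos [ 0.2279 -0.6347  0.2303] R [[0.941, 0.338, -0.001], [0.338, -0.941, 0.002], [-0.0, -0.002, -1.0]] q [ 1.12  0.48  0.02  1.56 -0.01  1.11 -0.08] F [-0.5 -0.4 -0.4] op 0.08540565290566328 0.0
scene campos [-0.64317585  0.90407112  0.89225872]
scale_seat 0.85 [310. 222.  85.  50.] [ 0.516 -0.121  0.046]
pan_foot 0.66 [379. 204.  58.  41.] [ 0.507 -0.449  0.016]
pan_foot 0.46 [176. 272.  72.  64.] [0.471 0.394 0.073]
pan_lug 0.55 [308. 221.  83.  52.] [ 0.52  -0.117  0.049]
scoop_base 0.83 [178. 273.  68.  62.] [0.465 0.394 0.07 ]
scoop_grip 0.62 [178. 271.  72.  63.] [0.473 0.39  0.07 ]
lid_thumb 0.74 [176. 263.  58.  34.] [0.485 0.385 0.088]
rest_top 0.7 [178. 291.  93.  38.] [0.431 0.415 0.039]
tray_in 0.97 [269. 267.  73.  36.] [0.412 0.122 0.018]
bar1_c 0.73 [220. 243.  21.  15.] [0.606 0.175 0.024]
bar1_c 0.72 [240. 205.  13.  11.] [ 0.796 -0.025  0.016]
bar1_c 0.59 [373. 244.  17.  14.] [ 0.318 -0.214  0.025]
bar1_c 0.47 [280. 257.  15.  14.] [0.439 0.065 0.014]
spool 0.6 [205. 224.  23.  18.] [0.725 0.161 0.034]
top campos [0.30987223 0.00176653 1.46520548]
scale_seat 
[... 245 characters left out ...]
. 159.  37.  25.] [0.751 0.121 0.034]
scoop_grip 0.8 [151. 238.  47.  68.] [0.505 0.376 0.068]
lid_thumb 0.85 [148. 236.  36.  64.] [0.504 0.372 0.115]
rest_top 0.9 [153. 237.  65.  84.] [0.511 0.373 0.068]
tray_in 0.58 [244. 263.  73.  40.] [0.437 0.11  0.027]
bar1_c 0.82 [361. 298.  10.  21.] [ 0.333 -0.23   0.023]
bar1_c 0.6 [410. 306.  13.  22.] [ 0.306 -0.374  0.015]
bar1_c 0.56 [262. 260.  13.  22.] [0.446 0.059 0.03 ]
bar1_c 0.55 [226. 201.  15.  19.] [0.626 0.169 0.022]
bar1_c 0.54 [288. 141.  24.  12.] [ 0.81  -0.021  0.029]
spool 0.92 [239. 161.  30.  24.] [0.749 0.13  0.033]
spool 0.35 [425. 245.  57.  63.] [ 0.485 -0.43   0.014]
spool 0.3 [152. 239.  51.  66.] [0.505 0.376 0.068]
```

Run:
```python
import cv2
a=cv2.imread('pics/top0.png')[120:330,100:480]; cv2.imwrite('pics/t0c.png',cv2.resize(a,(798,441),interpolation=cv2.INTER_CUBIC))
a=cv2.imread('pics/scene0.png')[160:330,120:430]; cv2.imwrite('pics/s0c.png',cv2.resize(a,(798,438),interpolation=cv2.INTER_CUBIC))
```

```text
(no output)
```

View pics/t0c.png

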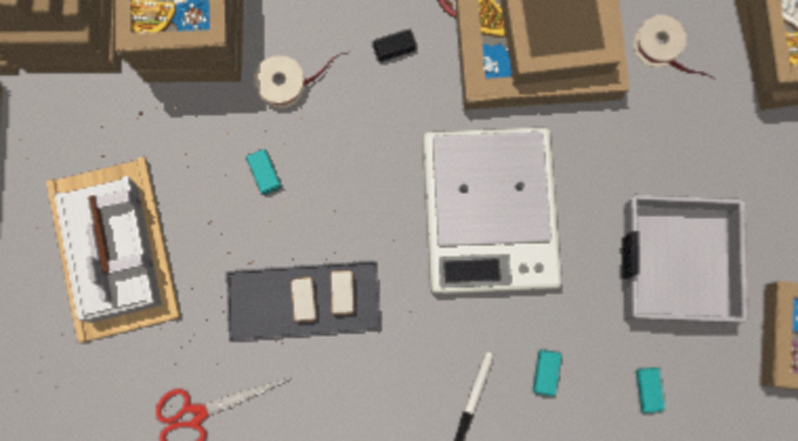

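View pics/s0c.png

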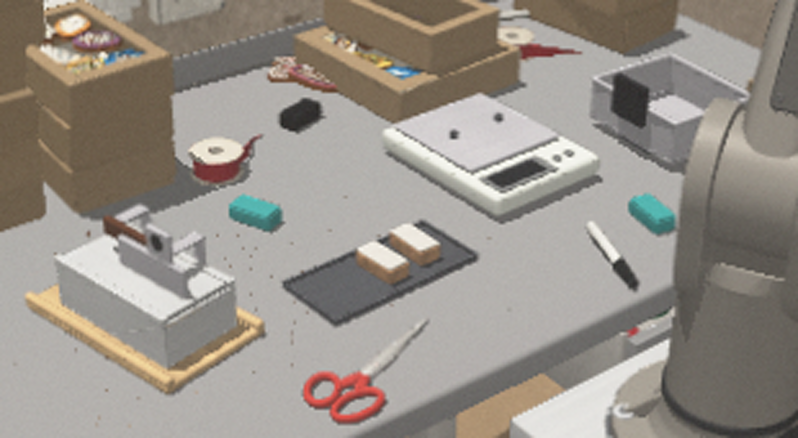

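The top crop shows the scoop on its rest (left), the tray with two white-iced bars at (303,300) and (342,293), the scale at (490,200), and the pan with its lug on the +y side at (690,260). The turquoise and black blocks are off the tray, so they are decoys. Next I measure the poses.

Run:
```python
from h import *
W=np.load('topW.npy'); img=cv2.imread('pics/top0.png')
g=img.astype(int)
def rect(m,name):
    P=W[m][:,:2]; q=cv2.minAreaRect((P*1000).astype(np.float32)); print(name,m.sum(),np.round(q[0],1),np.round(q[1],1),round(q[2],1),'z',np.round(np.median(W[m][:,2]),4))
x,y,z=W[...,0],W[...,1],W[...,2]
roi=lambda a,b,c,d:(x>a)&(x<b)&(y>c)&(y<d)
S=roi(.35,.7,-.29,-.03)
rect(S&(z>.028)&(z<.06),'housing')
rect(S&(z>.040)&(z<.06)&(x>.45),'platform')
gray=img.mean(2)
m=S&(gray<90)&(z>.035)&(x>.5)
n,l,stt,c=cv2.connectedComponentsWithStats(m.astype(np.uint8))
for i in range(1,n):
    if stt[i,4]>3: print('peg',stt[i,4],np.round(W[l==i].mean(0),4))
Pn=roi(.37,.62,-.58,-.28)
rect(Pn&(z>.055)&(z<.085),'pan rim'); rect(Pn&(z>.085)&(z<.12),'lug'); rect(Pn&(z>.005)&(z<.03),'panfloor')
Sc=roi(.3,.7,.24,.5)
rect(Sc&(z>.006),'rest+'); rect(Sc&(z>.055)&(z<.08),'scoop lid'); rect(Sc&(z>.10),'hi'); rect(Sc&(z>.122),'thumb'); rect(Sc&(z>.098)&(z<.113),'bar+flange')
T=roi(.3,.6,-.05,.25)
rect(T&(z>.015)&(gray>150),'bars')
m=T&(gray>150)&(z>.012)
n,l,stt,c=cv2.connectedComponentsWithStats(m.astype(np.uint8))
for i in range(1,n):
    if stt[i,4]>20: rect(l==i,'bar')
rect(T&(gray<80)&(z<.02),'tray')
rect(roi(.65,.85,.05,.2)&(z>.02),'spool')
# scoop crops
a=cv2.imread('pics/top0.png')[195:285,110:190]; b=cv2.imread('pics/scene0.png')[230:320,130:225]
cv2.imwrite('pics/sc.png',np.hstack([cv2.resize(a,(400,450),interpolation=cv2.INTER_CUBIC),cv2.resize(b,(400,450),interpolation=cv2.INTER_CUBIC)]))
```

```text
housing 4702 [ 516.4 -160. ] [328.  186.1] 2.2 z 0.0414
platform 2822 [ 562.9 -156.7] [223.9 181.4] 2.2 z 0.0438
peg 6 [ 0.5878 -0.1166  0.052 ]
peg 4 [ 0.5916 -0.1951  0.0505]
pan rim 955 [ 478.3 -461.6] [258.3 184.7] 80.4 z 0.0698
lug 126 [ 488.8 -342.8] [14.5 59. ] 87.8 z 0.102
panfloor 2612 [ 494.6 -430. ] [299.6 249.5] 89.8 z 0.0157
rest+ 4052 [499.4 370.5] [399.1 258.5] 0.1 z 0.0665
scoop lid 1759 [506.9 380.2] [183.  110.5] 13.8 z 0.0701
hi 484 [506.9 357.4] [141.3  65. ] 13.1 z 0.1068
thumb 58 [467.8 376.8] [34.6  8.5] 9.2 z 0.1387
bar+flange 419 [507.  357.5] [141.3  64.9] 13.2 z 0.1056
bars 373 [443.2  83. ] [59.9 87. ] 10.3 z 0.0263
bar 190 [447.7  55.1] [57.1 27. ] 0.1 z 0.0263
bar 183 [438.2 109.9] [57.5 28.1] 5.4 z 0.0262
tray 184 [496.2 114.9] [211.5 211.2] 3.7 z 0.0039
spool 405 [728.2 163.4] [ 75.9 140.9] 58.2 z 0.0326
```

View pics/sc.png

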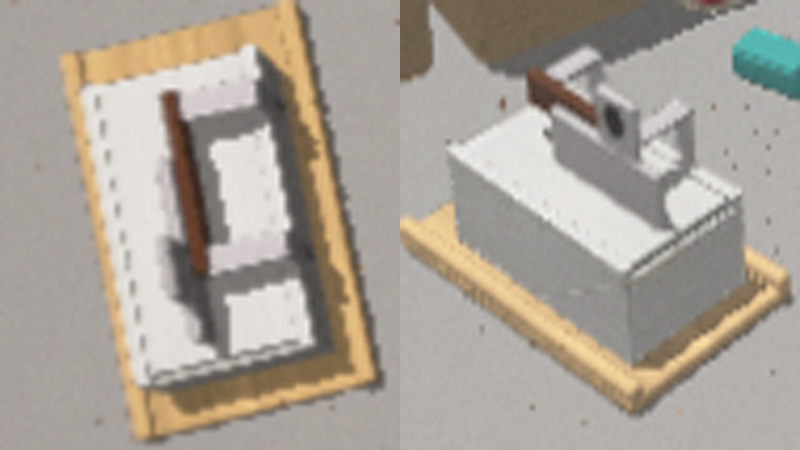

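The scoop has its lid shut: the thumb's world position gives local x = -40, with scoop yaw about 13° and +x pointing away from the robot. I start moving while refining the poses.

carry_out:
  commands:
    - {"rz": 0.92}
    - {"rz": 0.92}
    - {"rz": 0.92}
    - {}
    - {}
  fingers: 50

```text
validation failed for argument at $.co...
```

```bash
cat > fit.py <<'E'
from h import *
from scipy.optimize import least_squares
def frame(P,yaw):
    c,s=np.cos(yaw),np.sin(yaw); return P@np.array([[c,-s],[s,c]])
E
python3 - <<'E'
from fit import *
s=st()
W=np.load('topW.npy').reshape(-1,3); W=W[~np.isnan(W[:,0])]
def ext(name,m,yaw,off=(0,0)):
    L=frame(W[m][:,:2],np.radians(yaw)); lo,hi=np.percentile(L,[1,99],axis=0); c=(lo+hi)/2
    w=np.array([[np.cos(np.radians(yaw)),-np.sin(np.radians(yaw))],[np.sin(np.radians(yaw)),np.cos(np.radians(yaw))]])@c
    print(name,yaw,'size',np.round((hi-lo)*1000,1),'ctr',np.round(w*1000,1))
x,y,z=W.T
for yw in (1.5,2.5,3.5):
    ext('platform',(x>.505)&(x<.69)&(y>-.245)&(y<-.07)&(z>.0405)&(z<.0475),yw)
    ext('housing',(x>.41)&(x<.70)&(y>-.27)&(y<-.04)&(z>.030)&(z<.05),yw)
for yw in (-1,-2,-3):
    ext('rim',(x>.38)&(x<.6)&(y>-.54)&(y<-.3)&(z>.0695)&(z<.078),yw)
    ext('lug',(x>.4)&(x<.6)&(y>-.38)&(y<-.3)&(z>.099)&(z<.11),yw)
for yw in (12.5,13.3,14):
    ext('lid',(x>.3)&(x<.7)&(y>.26)&(y<.5)&(z>.066)&(z<.075),yw)
    ext('thumb',(x>.3)&(x<.7)&(y>.26)&(y<.5)&(z>.130)&(z<.145),yw)
E
```

```text
t 1.1 pos [ 0.2282 -0.6353  0.2313] R [[0.941, 0.338, -0.0], [0.338, -0.941, -0.0], [-0.0, 0.0, -1.0]] q [ 1.12  0.48  0.02  1.56 -0.01  1.11 -0.08] F [-0.3  0.2 -0.7] op 0.08518173125867158 0.0
platform 1.5 size [157.3 157.8] ctr [ 591. -157.]
housing 1.5 size [227.4 180. ] ctr [ 562.6 -158. ]
platform 2.5 size [157.2 158.3] ctr [ 590.9 -156.9]
housing 2.5 size [227.6 179.7] ctr [ 562.7 -158.1]
platform 3.5 size [157.5 158.5] ctr [ 591.  -156.9]
housing 3.5 size [227.5 180. ] ctr [ 562.7 -158. ]
rim -1 size [173.2 166.6] ctr [ 484.9 -420.5]
lug -1 size [57.3 12.7] ctr [ 489.5 -342.3]
rim -2 size [171.6 165.7] ctr [ 485.3 -419.9]
lug -2 size [57.3 12.3] ctr [ 489.6 -342.4]
rim -3 size [170.7 165.5] ctr [ 485.7 -419.8]
lug -3 size [57.2 12.4] ctr [ 489.5 -342.5]
lid 12.5 size [174.7 104.5] ctr [506.3 381.1]
thumb 12.5 size [34.7  7.7] ctr [467.7 377.4]
lid 13.3 size [175.  104.1] ctr [505.8 381.3]
thumb 13.3 size [34.8  7.7] ctr [467.6 377.5]
lid 14 size [175.3 104.7] ctr [505.9 381.2]
thumb 14 size [34.8  7.9] ctr [467.6 377.6]
```

carry_out:
  commands:
    - {"tx": 0, "ty": 0, "tz": 0, "rx": 0, "ry": 0, "rz": 0.92}
    - {"tx": 0, "ty": 0, "tz": 0, "rx": 0, "ry": 0, "rz": 0.92}
    - {"tx": 0, "ty": 0, "tz": 0, "rx": 0, "ry": 0, "rz": 0.92}
  fingers: 50

```text
time_s: 1.4
eef_pos: [0.2281, -0.6353, 0.2313]
eef_rot: [1.0, -0.023, 0.0, -0.0]
ft_force: [-0.1, 0.6, -0.2]
opening: 0.0441
grip_force: 0.0
```

carry_out:
  commands:
    - {"tx": 24.8, "ty": -30.4}
    - {"tx": 24.8, "ty": -30.4}
    - {"tx": 24.8, "ty": -30.4}
    - {"tx": 24.8, "ty": -30.4}
    - {"tx": 24.8, "ty": -30.4}

```text
validation failed for argument at $.co...
```

carry_out:
  commands:
    - {"tx": 24.8, "ty": -30.4}
    - {"tx": 24.8, "ty": -30.4}
    - {"tx": 24.8, "ty": -30.4}
    - {"tx": 24.8, "ty": -30.4}
    - {"tx": 24.8, "ty": -30.4}

```text
validation failed for argument at $.co...
```

carry_out:
  commands:
    - {"tz": 0}
    - {"tz": 0}
    - {"tz": 0}

```text
validation failed for argument at $.co...
```

carry_out:
  commands:
    - {"tx": 24.8, "ty": -30.4, "tz": 0, "rx": 0, "ry": 0, "rz": 0}
    - {"tx": 24.8, "ty": -30.4, "tz": 0, "rx": 0, "ry": 0, "rz": 0}
    - {"tx": 24.8, "ty": -30.4, "tz": 0, "rx": 0, "ry": 0, "rz": 0}
    - {"tx": 24.8, "ty": -30.4, "tz": 0, "rx": 0, "ry": 0, "rz": 0}
    - {"tx": 24.8, "ty": -30.4, "tz": 0, "rx": 0, "ry": 0, "rz": 0}

```text
time_s: 1.9
eef_pos: [0.3592, -0.4872, 0.2315]
eef_rot: [1.0, -0.02, 0.0, 0.0]
ft_force: [1.1, -0.9, 0.4]
opening: 0.0423
grip_force: 0.0
```

carry_out:
  commands:
    - {"tx": 24.8, "ty": -30.4, "tz": 0, "rx": 0, "ry": 0, "rz": 0}
    - {"tx": 24.8, "ty": -30.4, "tz": 0, "rx": 0, "ry": 0, "rz": 0}
    - {"tx": 24.8, "ty": -30.4, "tz": 0, "rx": 0, "ry": 0, "rz": 0}
    - {"tx": 24.8, "ty": -30.4, "tz": 0, "rx": 0, "ry": 0, "rz": 0}
    - {"tx": 24.8, "ty": -30.4, "tz": 0, "rx": 0, "ry": 0, "rz": 0}

```text
time_s: 2.4
eef_pos: [0.4893, -0.3404, 0.2316]
eef_rot: [1.0, -0.02, 0.0, 0.0]
ft_force: [0.7, -0.8, -0.2]
opening: 0.0423
grip_force: 0.0
```

carry_out:
  commands:
    - {"tx": 0, "ty": 0, "tz": 0, "rx": 0, "ry": 0, "rz": 0}
    - {"tx": 0, "ty": 0, "tz": 0, "rx": 0, "ry": 0, "rz": 0}
    - {"tx": 0, "ty": 0, "tz": 0, "rx": 0, "ry": 0, "rz": 0}

```text
time_s: 2.7
eef_pos: [0.4874, -0.3428, 0.2313]
eef_rot: [1.0, -0.021, -0.0, 0.0]
ft_force: [-0.6, 0.3, -0.1]
opening: 0.0424
grip_force: 0.0
```

carry_out:
  commands:
    - {"tx": 2, "ty": 0, "tz": 40, "rx": 0, "ry": 0, "rz": 0}
    - {"tx": 0, "ty": 0, "tz": 40, "rx": 0, "ry": 0, "rz": 0}
    - {"tx": 0, "ty": 0, "tz": 40, "rx": 0, "ry": 0, "rz": 0}
    - {"tx": 0, "ty": 0, "tz": 34, "rx": 0, "ry": 0, "rz": 0}
    - {"tx": 0, "ty": 0, "tz": 0, "rx": 0, "ry": 0, "rz": 0}

```text
time_s: 3.2
eef_pos: [0.486, -0.3413, 0.0729]
eef_rot: [1.0, -0.022, -0.004, -0.002]
ft_force: [0.3, 1.0, -0.7]
opening: 0.0428
grip_force: 0.0
```

carry_out:
  commands:
    - {"tx": 0, "ty": 0, "tz": 0, "rx": 0, "ry": 0, "rz": 0}
    - {"tx": 0, "ty": 0, "tz": 0, "rx": 0, "ry": 0, "rz": 0}
    - {"tx": 0, "ty": 0, "tz": 0, "rx": 0, "ry": 0, "rz": 0}
    - {"tx": 0, "ty": 0, "tz": 0, "rx": 0, "ry": 0, "rz": 0}
    - {"tx": 0, "ty": 0, "tz": 0, "rx": 0, "ry": 0, "rz": 0}
  fingers: 0
  grip_force: 110

```text
time_s: 3.7
eef_pos: [0.4915, -0.343, 0.0799]
eef_rot: [1.0, -0.021, 0.002, 0.001]
ft_force: [-0.9, 0.3, 7.6]
opening: 0.0101
grip_force: 108.7
```

carry_out:
  commands:
    - {"tx": 0, "ty": 0, "tz": 0, "rx": 0, "ry": 0, "rz": 0}
    - {"tx": 0, "ty": 0, "tz": 0, "rx": 0, "ry": 0, "rz": 0}
    - {"tx": 0, "ty": 0, "tz": -5, "rx": 0, "ry": 0, "rz": 0}
    - {"tx": 0, "ty": 0, "tz": -10, "rx": 0, "ry": 0, "rz": 0}
    - {"tx": 0, "ty": 0, "tz": -15, "rx": 0, "ry": 0, "rz": 0}

```text
time_s: 4.2
eef_pos: [0.4896, -0.341, 0.1076]
eef_rot: [1.0, -0.02, -0.001, -0.001]
ft_force: [-0.0, -0.2, -2.9]
opening: 0.0098
grip_force: 107.5
```

carry_out:
  commands:
    - {"tx": 0, "ty": 0, "tz": -20, "rx": 0, "ry": 0, "rz": 0}
    - {"tx": 0, "ty": 0, "tz": -20, "rx": 0, "ry": 0, "rz": 0}
    - {"tx": 0, "ty": 0, "tz": -20, "rx": 0, "ry": 0, "rz": 0}
    - {"tx": 0, "ty": 0, "tz": -20, "rx": 0, "ry": 0, "rz": 0}
    - {"tx": 0, "ty": 0, "tz": 0, "rx": 0, "ry": 0, "rz": 0}

```text
time_s: 4.7
eef_pos: [0.4922, -0.3427, 0.1913]
eef_rot: [1.0, -0.02, 0.003, 0.002]
ft_force: [-0.1, -1.2, -2.6]
opening: 0.0101
grip_force: 107.6
```

Run:
```python
from h import *
st()
s=cam('scene'); cv2.imwrite('pics/s1.png',cv2.resize(s['img'][130:290,260:480],(770,560),interpolation=cv2.INTER_CUBIC))
```

```text
t 4.7 pos [ 0.4922 -0.3427  0.1913] R [[0.999, -0.041, 0.006], [-0.041, -0.999, -0.003], [0.006, 0.003, -1.0]] q [ 0.53  0.39 -0.03  1.79  0.01  0.96 -1.12] F [-0.1 -1.2 -2.6] op 0.010076975847815674 107.57822155952454
```

View pics/s1.png

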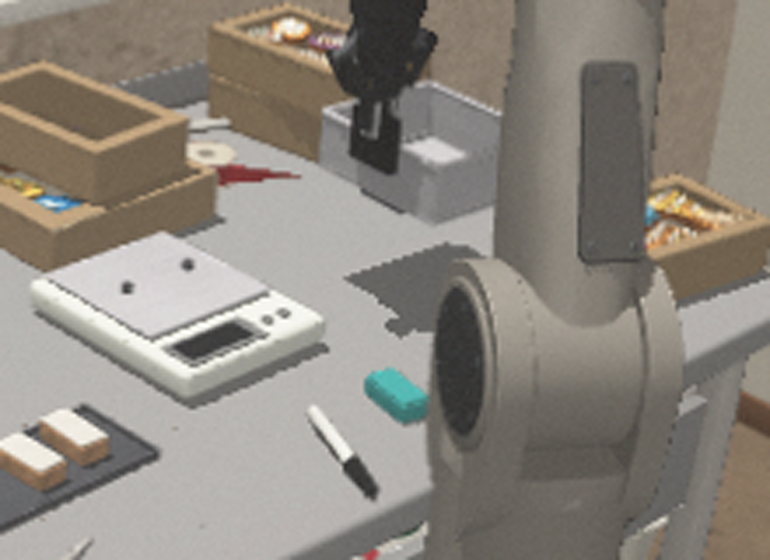

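The pan hangs level from the gripper at about (375,140). The scale, with its pegs at (127,288) and (187,264), is free. I turn it and carry it over.

carry_out:
  commands:
    - {"tx": 0, "ty": 0, "tz": 0, "rx": 0, "ry": 0, "rz": -0.3}
    - {"tx": 0, "ty": 0, "tz": 0, "rx": 0, "ry": 0, "rz": -0.3}
    - {"tx": 8, "ty": -20, "tz": 0, "rx": 0, "ry": 0, "rz": 0}
    - {"tx": 12, "ty": -30, "tz": 0, "rx": 0, "ry": 0, "rz": 0}
    - {"tx": 16, "ty": -36, "tz": 0, "rx": 0, "ry": 0, "rz": 0}

```text
time_s: 5.25
eef_pos: [0.5212, -0.2545, 0.186]
eef_rot: [1.0, 0.02, -0.001, -0.0]
ft_force: [1.6, 0.0, -2.8]
opening: 0.0097
grip_force: 107.7
```

carry_out:
  commands:
    - {"tx": 16, "ty": -38, "tz": 0, "rx": 0, "ry": 0, "rz": 0}
    - {"tx": 16, "ty": -38, "tz": 0, "rx": 0, "ry": 0, "rz": 0}
    - {"tx": 16, "ty": -38, "tz": 0, "rx": 0, "ry": 0, "rz": 0}
    - {"tx": 14, "ty": -36, "tz": 0, "rx": 0, "ry": 0, "rz": 0}
    - {"tx": 10, "ty": -27.6, "tz": 0, "rx": 0, "ry": 0, "rz": 0}

```text
time_s: 5.75
eef_pos: [0.5868, -0.0702, 0.1862]
eef_rot: [1.0, 0.023, -0.001, -0.001]
ft_force: [1.0, 0.2, -3.7]
opening: 0.0097
grip_force: 107.7
```

carry_out:
  commands:
    - {"tx": 0, "ty": 0, "tz": 10, "rx": 0, "ry": 0, "rz": 0}
    - {"tx": 0, "ty": 0, "tz": 10, "rx": 0, "ry": 0, "rz": 0}
    - {"tx": 0, "ty": 0, "tz": 10, "rx": 0, "ry": 0, "rz": 0}
    - {"tx": 0, "ty": 0, "tz": 0, "rx": 0, "ry": 0, "rz": 0}
    - {"tx": 0, "ty": 0, "tz": 0, "rx": 0, "ry": 0, "rz": 0}

```text
time_s: 6.25
eef_pos: [0.5862, -0.0749, 0.1567]
eef_rot: [1.0, 0.021, -0.001, 0.0]
ft_force: [0.1, 0.3, -3.0]
opening: 0.0098
grip_force: 107.8
```

Run:
```python
from h import *
st()
s=cam('top'); W=cloud(s); np.save('t2W.npy',W); cv2.imwrite('pics/t2f.png',s['img'])
cv2.imwrite('pics/t2.png',cv2.resize(s['img'][160:300,270:440],(680,560),interpolation=cv2.INTER_CUBIC))
x,y,z=W[...,0],W[...,1],W[...,2]
m=(x>.4)&(x<.75)&(y>-.3)&(y<-.06)
h=np.histogram(z[m],bins=np.arange(.0,.3,.01)); print(list(zip(np.round(h[1],2),h[0])))
```

```text
t 6.25 pos [ 0.5862 -0.0749  0.1567] R [[0.999, 0.041, -0.001], [0.041, -0.999, -0.0], [-0.001, 0.0, -1.0]] q [ 0.13  0.43 -0.14  1.82  0.07  0.9  -1.57] F [ 0.1  0.3 -3. ] op 0.009828910190553503 107.82396197319031
[(np.float64(0.0), np.int64(814)), (np.float64(0.01), np.int64(31)), (np.float64(0.02), np.int64(55)), (np.float64(0.03), np.int64(276)), (np.float64(0.04), np.int64(62)), (np.float64(0.05), np.int64(249)), (np.float64(0.06), np.int64(70)), (np.float64(0.07), np.int64(35)), (np.float64(0.08), np.int64(217)), (np.float64(0.09), np.int64(619)), (np.float64(0.1), np.int64(90)), (np.float64(0.11), np.int64(134)), (np.float64(0.12), np.int64(105)), (np.float64(0.13), np.int64(45)), (np.float64(0.14), np.int64(129)), (np.float64(0.15), np.int64(135)), (np.float64(0.16), np.int64(0)), (np.float64(0.17), np.int64(0)), (np.float64(0.18), np.int64(0)), (np.float64(0.19), np.int64(0)), (np.float64(0.2), np.int64(0)), (np.float64(0.21), np.int64(0)), (np.float64(0.22), np.int64(0)), (np.float64(0.23), np.int64(0)), (np.float64(0.24), np.int64(0)), (np.float64(0.25), np.int64(0)), (np.float64(0.26), np.int64(0)), (np.float64(0.27), np.int64(0)), (np.float64(0.28), np.int64(0))]
```

View pics/t2.png

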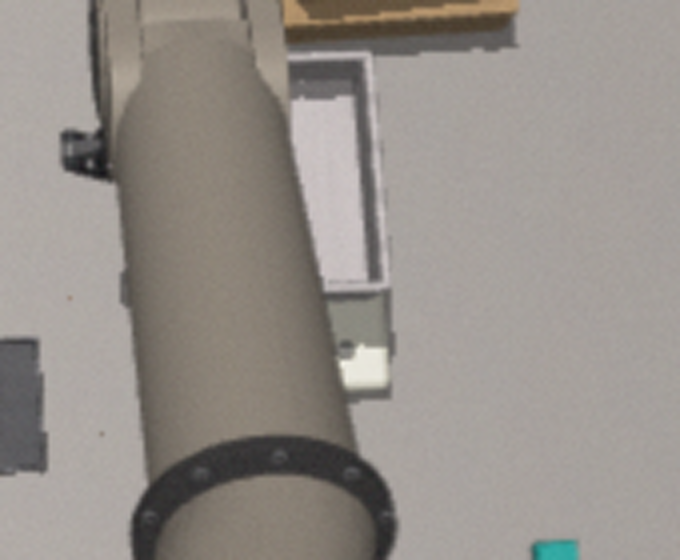

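Run:
```python
from fit import *
W=np.load('t2W.npy').reshape(-1,3); x,y,z=W.T
for lo in (.140,.145):
    m=(x>.45)&(x<.72)&(y>-.27)&(y<-.12)&(z>lo)&(z<.16)
    P=W[m]; A=np.c_[P[:,:2]-[.6,-.2],np.ones(len(P))]; k=np.linalg.lstsq(A,P[:,2],rcond=None)[0]; print('plane',np.round(k,4),len(P))
    L=frame(P[:,:2],np.radians(2.5)); print(np.round(np.percentile(L,[0.5,2,98,99.5],axis=0),4))
    # yaw from outer -y wall
    Q=P[L[:,1]<L[:,1].min()+.012]; f=np.polyfit(Q[:,0],Q[:,1],1); print('wall yaw',np.degrees(np.arctan(f[0])),len(Q))
seat=np.array([[.5907,-.1568]]); print('seat',frame(seat,np.radians(2.5)))
# same for initial pan
W=np.load('topW.npy').reshape(-1,3); x,y,z=W.T
P=W[(x>.38)&(x<.6)&(y>-.54)&(y<-.355)&(z>.066)&(z<.078)]
L=frame(P[:,:2],np.radians(-2.2)); print('init',np.round(np.percentile(L,[0.5,2,98,99.5],axis=0),4), frame(np.array([[.4895,-.3425]]),np.radians(-2.2)))
Q=P[L[:,1]<np.percentile(L[:,1],1)+.010]; f=np.polyfit(Q[:,0],Q[:,1],1); print('wall yaw',np.degrees(np.arctan(f[0])),len(Q))
```

```text
plane [-0.014   0.0129  0.1501] 264
[[ 0.4952 -0.2598]
 [ 0.4957 -0.2595]
 [ 0.6642 -0.204 ]
 [ 0.665  -0.2011]]
wall yaw 2.337528662274387 183
plane [-0.0096 -0.0023  0.1505] 239
[[ 0.4951 -0.2598]
 [ 0.4957 -0.2595]
 [ 0.6643 -0.2041]
 [ 0.665  -0.2011]]
wall yaw 2.22295777036228 162
seat [[ 0.58329826 -0.18241673]]
init [[ 0.4151 -0.4862]
 [ 0.4159 -0.4839]
 [ 0.5865 -0.3346]
 [ 0.5872 -0.3341]] [[ 0.50228702 -0.32345672]]
wall yaw -2.311592691061283 142
```

carry_out:
  commands:
    - {"tx": 2.5, "ty": 0, "tz": 0, "rx": 0, "ry": 0, "rz": 0}
    - {"tx": 0, "ty": 0, "tz": 8, "rx": 0, "ry": 0, "rz": 0}
    - {"tx": 0, "ty": 0, "tz": 8, "rx": 0, "ry": 0, "rz": 0}
    - {"tx": 0, "ty": 0, "tz": 4, "rx": 0, "ry": 0, "rz": 0}
    - {"tx": 0, "ty": 0, "tz": 0, "rx": 0, "ry": 0, "rz": 0}

```text
time_s: 6.8
eef_pos: [0.5885, -0.0734, 0.1361]
eef_rot: [1.0, 0.022, -0.001, -0.0]
ft_force: [-0.9, -0.2, -4.1]
opening: 0.0099
grip_force: 107.6
```

carry_out:
  commands:
    - {"tx": 0, "ty": 0, "tz": 2, "rx": 0, "ry": 0, "rz": 0}
    - {"tx": 0, "ty": 0, "tz": 2, "rx": 0, "ry": 0, "rz": 0}
    - {"tx": 0, "ty": 0, "tz": 2, "rx": 0, "ry": 0, "rz": 0}
    - {"tx": 0, "ty": 0, "tz": 0, "rx": 0, "ry": 0, "rz": 0}
    - {"tx": 0, "ty": 0, "tz": 0, "rx": 0, "ry": 0, "rz": 0}

```text
time_s: 7.3
eef_pos: [0.5894, -0.0737, 0.1314]
eef_rot: [1.0, 0.022, 0.0, 0.0]
ft_force: [-0.4, -1.0, -2.7]
opening: 0.01
grip_force: 107.7
```

carry_out:
  commands:
    - {"tx": 0, "ty": 0, "tz": 2, "rx": 0, "ry": 0, "rz": 0}
    - {"tx": 0, "ty": 0, "tz": 2, "rx": 0, "ry": 0, "rz": 0}
    - {"tx": 0, "ty": 0, "tz": 0, "rx": 0, "ry": 0, "rz": 0}
    - {"tx": 0, "ty": 0, "tz": 0, "rx": 0, "ry": 0, "rz": 0}

```text
time_s: 7.7
eef_pos: [0.5893, -0.0742, 0.1272]
eef_rot: [1.0, 0.021, 0.0, 0.0]
ft_force: [0.9, -2.6, -4.5]
opening: 0.0096
grip_force: 107.7
```

carry_out:
  commands:
    - {"tx": 0, "ty": 0, "tz": 1, "rx": 0, "ry": 0, "rz": 0}
    - {"tx": 0, "ty": 0, "tz": 1, "rx": 0, "ry": 0, "rz": 0}
    - {"tx": 0, "ty": 0, "tz": 0, "rx": 0, "ry": 0, "rz": 0}
    - {"tx": 0, "ty": 0, "tz": 0, "rx": 0, "ry": 0, "rz": 0}

```text
time_s: 8.1
eef_pos: [0.5893, -0.074, 0.1253]
eef_rot: [1.0, 0.021, 0.0, 0.0]
ft_force: [0.3, -4.0, -2.6]
opening: 0.0102
grip_force: 108.0
```

carry_out:
  commands:
    - {"tx": 0, "ty": 0.5, "tz": 1, "rx": 0, "ry": 0, "rz": 0}
    - {"tx": 0, "ty": 0, "tz": 1, "rx": 0, "ry": 0, "rz": 0}
    - {"tx": 0, "ty": 0, "tz": 1, "rx": 0, "ry": 0, "rz": 0}
    - {"tx": 0, "ty": 0, "tz": 0, "rx": 0, "ry": 0, "rz": 0}
    - {"tx": 0, "ty": 0, "tz": 0, "rx": 0, "ry": 0, "rz": 0}

```text
time_s: 8.6
eef_pos: [0.5895, -0.074, 0.1239]
eef_rot: [1.0, 0.022, 0.0, 0.0]
ft_force: [-4.1, -2.4, 10.6]
opening: 0.0096
grip_force: 110.0
```

carry_out:
  commands:
    - {"tx": 0, "ty": 0, "tz": 0.5, "rx": 0, "ry": 0, "rz": 0}
    - {"tx": 0, "ty": 0, "tz": 0.5, "rx": 0, "ry": 0, "rz": 0}
    - {"tx": 0, "ty": 0, "tz": 0, "rx": 0, "ry": 0, "rz": 0}
    - {"tx": 0, "ty": 0, "tz": 0, "rx": 0, "ry": 0, "rz": 0}

```text
time_s: 9.0
eef_pos: [0.5897, -0.0739, 0.1239]
eef_rot: [1.0, 0.022, 0.001, 0.0]
ft_force: [-8.2, -1.9, 18.0]
opening: 0.0099
grip_force: 111.2
```

carry_out:
  commands:
    - {"tx": -1, "ty": 0.3, "tz": 0, "rx": 0, "ry": 0, "rz": 0}
    - {"tx": -0.7, "ty": 0, "tz": 0, "rx": 0, "ry": 0, "rz": 0}
    - {"tx": 0, "ty": 0, "tz": 0, "rx": 0, "ry": 0, "rz": 0}
    - {"tx": 0, "ty": 0, "tz": 0, "rx": 0, "ry": 0, "rz": 0}

```text
time_s: 9.4
eef_pos: [0.5893, -0.074, 0.1238]
eef_rot: [1.0, 0.022, 0.002, -0.0]
ft_force: [-2.9, -2.1, 14.7]
opening: 0.0099
grip_force: 110.4
```

carry_out:
  commands:
    - {"tx": 0, "ty": 0, "tz": 0.5, "rx": 0, "ry": 0, "rz": 0}
    - {"tx": 0, "ty": 0, "tz": 0, "rx": 0, "ry": 0, "rz": 0}
    - {"tx": 0, "ty": 0, "tz": 0, "rx": 0, "ry": 0, "rz": 0}

```text
time_s: 9.7
eef_pos: [0.5893, -0.0739, 0.1238]
eef_rot: [1.0, 0.022, 0.002, -0.0]
ft_force: [-4.5, -1.6, 18.0]
opening: 0.0097
grip_force: 111.1
```

carry_out:
  commands:
    - {"tx": 0, "ty": 0, "tz": -0.7, "rx": 0, "ry": 0, "rz": 0}
    - {"tx": 0, "ty": 0, "tz": 0, "rx": 0, "ry": 0, "rz": 0}

```text
time_s: 9.9
eef_pos: [0.5892, -0.074, 0.1238]
eef_rot: [1.0, 0.022, 0.002, -0.0]
ft_force: [-2.4, -1.6, 12.2]
opening: 0.0094
grip_force: 109.8
```

carry_out:
  commands:
    - {"tx": 0, "ty": 0, "tz": 0, "rx": 0, "ry": 0, "rz": 0}
    - {"tx": 0, "ty": 0, "tz": 0, "rx": 0, "ry": 0, "rz": 0}
    - {"tx": 0, "ty": 0, "tz": 0, "rx": 0, "ry": 0, "rz": 0}
    - {"tx": 0, "ty": 0, "tz": -20, "rx": 0, "ry": 0, "rz": 0}
    - {"tx": 0, "ty": 0, "tz": -30, "rx": 0, "ry": 0, "rz": 0}
  fingers: 45

```text
time_s: 10.4
eef_pos: [0.5859, -0.0738, 0.1699]
eef_rot: [1.0, 0.022, -0.002, -0.0]
ft_force: [0.1, -0.5, 0.6]
opening: 0.0382
grip_force: 0.0
```

carry_out:
  commands:
    - {"tx": 0, "ty": 0, "tz": -40, "rx": 0, "ry": 0, "rz": 0}
    - {"tx": 0, "ty": 0, "tz": -40, "rx": 0, "ry": 0, "rz": 0}
    - {"tx": 0, "ty": -40, "tz": 0, "rx": 0, "ry": 0, "rz": 0}
    - {"tx": 0, "ty": -45, "tz": 0, "rx": 0, "ry": 0, "rz": 0}
    - {"tx": 0, "ty": -45, "tz": 0, "rx": 0, "ry": 0, "rz": 0}

```text
time_s: 10.9
eef_pos: [0.5818, 0.057, 0.2517]
eef_rot: [1.0, 0.021, 0.0, -0.0]
ft_force: [0.7, 0.3, -1.3]
opening: 0.0383
grip_force: 0.0
```

carry_out:
  commands:
    - {"tx": 0, "ty": -45, "tz": 0, "rx": 0, "ry": 0, "rz": 0}
    - {"tx": 0, "ty": -45, "tz": 0, "rx": 0, "ry": 0, "rz": 0}
    - {"tx": 0, "ty": -45, "tz": 0, "rx": 0, "ry": 0, "rz": 0}
    - {"tx": 0, "ty": 0, "tz": 0, "rx": 0, "ry": 0, "rz": -0.7}
    - {"tx": 0, "ty": 0, "tz": 0, "rx": 0, "ry": 0, "rz": -0.7}

```text
time_s: 11.4
eef_pos: [0.5752, 0.1933, 0.251]
eef_rot: [0.992, 0.123, -0.001, -0.0]
ft_force: [1.1, -1.0, -0.4]
opening: 0.0386
grip_force: 0.0
```

Run:
```python
from fit import *
st()
s=cam('top'); W0=cloud(s); np.save('t3W.npy',W0); W=W0.reshape(-1,3); x,y,z=W.T
P=W[(x>.47)&(x<.72)&(y>-.27)&(y<-.05)&(z>.111)&(z<.122)]
A=np.c_[P[:,:2]-[.6,-.2],np.ones(len(P))]; print('plane',np.round(np.linalg.lstsq(A,P[:,2],rcond=None)[0],4),len(P))
L=frame(P[:,:2],np.radians(2.4)); print(np.round(np.percentile(L,[.5,2,98,99.5],axis=0),4), 'seat',frame(np.array([[.5907,-.1568]]),np.radians(2.4)))
m=(x>.56)&(x<.63)&(y>-.2)&(y<-.12); print('floor z',np.median(z[m]))
T=W[(x>.45)&(x<.56)&(y>.3)&(y<.45)&(z>.13)&(z<.145)]; print('thumb',T.mean(0),len(T))
```

```text
t 11.4 pos [0.5752 0.1933 0.251 ] R [[0.97, 0.245, -0.001], [0.245, -0.97, 0.001], [-0.001, -0.001, -1.0]] q [-0.21  0.37 -0.29  1.69  0.11  1.11 -1.85] F [ 1.1 -1.  -0.4] op 0.03859832717953885 0.0
plane [-0.0009  0.0007  0.1178] 466
[[ 0.4982 -0.2581]
 [ 0.4988 -0.2579]
 [ 0.6682 -0.1016]
 [ 0.6687 -0.092 ]] seat [[ 0.58361575 -0.18139841]]
floor z 0.05974351936147592
thumb [0.46714812 0.37666774 0.13822374] 44
```

The pan is seated: it is level, its floor is at 59.7 mm (60 expected), and it is centred on the pegs. Next is the scoop.

carry_out:
  commands:
    - {"tx": -2, "ty": -40, "tz": 0, "rx": 0, "ry": 0, "rz": 0.1}
    - {"tx": -2, "ty": -40, "tz": 0, "rx": 0, "ry": 0, "rz": 0}
    - {"tx": -3, "ty": -40, "tz": 0, "rx": 0, "ry": 0, "rz": 0}
    - {"tx": -2, "ty": -40, "tz": 0, "rx": 0, "ry": 0, "rz": 0}
    - {"tx": -2, "ty": -38, "tz": 0, "rx": 0, "ry": 0, "rz": 0}
  fingers: 60

```text
time_s: 11.95
eef_pos: [0.5199, 0.3823, 0.2512]
eef_rot: [0.994, 0.111, -0.0, -0.0]
ft_force: [-0.0, -0.1, 0.7]
opening: 0.0509
grip_force: 0.0
```

carry_out:
  commands:
    - {"tx": 0, "ty": 0, "tz": 20, "rx": 0, "ry": 0, "rz": 0}
    - {"tx": 0, "ty": 0, "tz": 20, "rx": 0, "ry": 0, "rz": 0}
    - {"tx": 0, "ty": 0, "tz": 20, "rx": 0, "ry": 0, "rz": 0}
    - {"tx": 0, "ty": 0, "tz": 0, "rx": 0, "ry": 0, "rz": 0}
    - {"tx": 0, "ty": 0, "tz": 0, "rx": 0, "ry": 0, "rz": 0}

```text
time_s: 12.45
eef_pos: [0.5208, 0.3806, 0.1915]
eef_rot: [0.994, 0.112, -0.0, 0.0]
ft_force: [0.6, -0.6, 0.3]
opening: 0.0512
grip_force: 0.0
```

carry_out:
  commands:
    - {"tx": -1, "ty": -1.5, "tz": 30, "rx": 0, "ry": 0, "rz": 0}
    - {"tx": 0, "ty": 0, "tz": 30, "rx": 0, "ry": 0, "rz": 0}
    - {"tx": 0, "ty": 0, "tz": 25, "rx": 0, "ry": 0, "rz": 0}
    - {"tx": 0, "ty": 0, "tz": 15, "rx": 0, "ry": 0, "rz": 0}
    - {"tx": 0, "ty": 0, "tz": 9, "rx": 0, "ry": 0, "rz": 0}

```text
time_s: 12.95
eef_pos: [0.5198, 0.3821, 0.0823]
eef_rot: [0.994, 0.112, 0.0, -0.0]
ft_force: [-0.4, 0.7, -0.3]
opening: 0.0513
grip_force: 0.0
```

carry_out:
  commands:
    - {"tx": 0, "ty": 0, "tz": 0, "rx": 0, "ry": 0, "rz": 0}
    - {"tx": 0, "ty": 0, "tz": 0, "rx": 0, "ry": 0, "rz": 0}
    - {"tx": 0, "ty": 0, "tz": 0, "rx": 0, "ry": 0, "rz": 0}

```text
time_s: 13.25
eef_pos: [0.5203, 0.3827, 0.084]
eef_rot: [0.994, 0.112, 0.001, -0.001]
ft_force: [0.4, 0.5, 0.7]
opening: 0.051
grip_force: 0.0
```

carry_out:
  commands:
    - {"tx": 0, "ty": 0, "tz": 0, "rx": 0, "ry": 0, "rz": 0}
    - {"tx": 0, "ty": 0, "tz": 0, "rx": 0, "ry": 0, "rz": 0}
    - {"tx": 0, "ty": 0, "tz": 0, "rx": 0, "ry": 0, "rz": 0}
    - {"tx": 0, "ty": 0, "tz": 0, "rx": 0, "ry": 0, "rz": 0}
    - {"tx": 0, "ty": 0, "tz": 0, "rx": 0, "ry": 0, "rz": 0}
  fingers: 0
  grip_force: 100

```text
time_s: 13.75
eef_pos: [0.5196, 0.3821, 0.0837]
eef_rot: [0.994, 0.112, 0.0, -0.0]
ft_force: [-2.1, -2.6, 7.9]
opening: 0.0168
grip_force: 98.4
```

carry_out:
  commands:
    - {"tx": 0, "ty": 0, "tz": 0, "rx": 0, "ry": 0, "rz": 0}
    - {"tx": 0, "ty": 0, "tz": 0, "rx": 0, "ry": 0, "rz": 0}
    - {"tx": 0, "ty": 0, "tz": 0, "rx": 0, "ry": 0, "rz": 0}

```text
time_s: 14.05
eef_pos: [0.5197, 0.3821, 0.0837]
eef_rot: [0.994, 0.112, 0.0, -0.0]
ft_force: [-2.3, -2.8, 7.7]
opening: 0.0168
grip_force: 98.4
```

carry_out:
  commands:
    - {"tx": 0, "ty": 0, "tz": -4, "rx": 0, "ry": 0, "rz": 0}
    - {"tx": 0, "ty": 0, "tz": -8, "rx": 0, "ry": 0, "rz": 0}
    - {"tx": 0, "ty": 0, "tz": -15, "rx": 0, "ry": 0, "rz": 0}
    - {"tx": 0, "ty": 0, "tz": -20, "rx": 0, "ry": 0, "rz": 0}
    - {"tx": 0, "ty": 0, "tz": -20, "rx": 0, "ry": 0, "rz": 0}

```text
time_s: 14.55
eef_pos: [0.5194, 0.3819, 0.1508]
eef_rot: [0.994, 0.112, -0.0, 0.0]
ft_force: [0.2, 0.2, -3.9]
opening: 0.017
grip_force: 97.9
```

Run:
```python
from h import *
st()
s=cam('scene'); cv2.imwrite('pics/s3.png',cv2.resize(s['img'][150:330,100:340],(760,570),interpolation=cv2.INTER_CUBIC))
```

```text
t 14.55 pos [0.5194 0.3819 0.1508] R [[0.975, 0.223, -0.0], [0.223, -0.975, -0.0], [-0.0, 0.0, -1.0]] q [-0.5   0.53 -0.32  1.69  0.2   0.96 -2.24] F [ 0.2  0.2 -3.9] op 0.017000300607954936 97.92185068130493
```

View pics/s3.png

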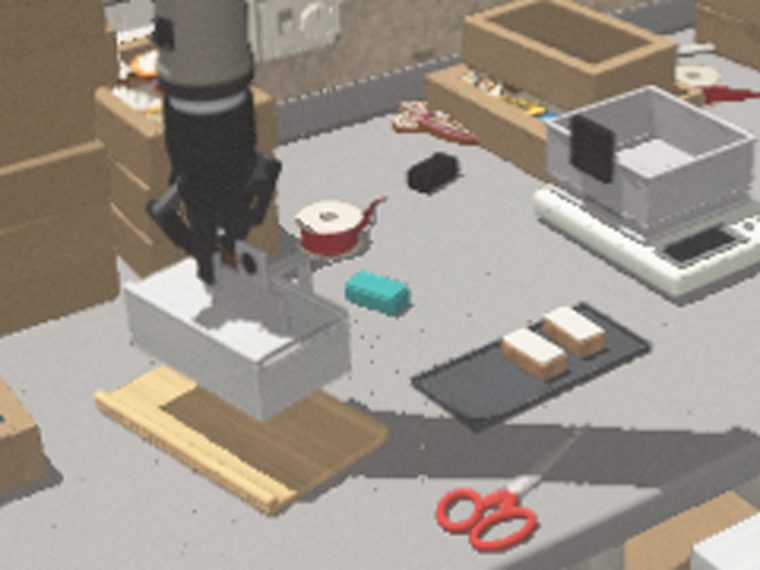

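Run:
```python
from h import *
s=cam('scene'); W=cloud(s)
Rz=R.from_euler('z',12.9,degrees=True).as_matrix()
tcp=np.array([.5194,.3819,.1508])
# base from tcp: grip local (12,-1), z: base = tcp-.0837+.010
base=tcp-Rz@np.array([.012,-.001,0]); base[2]=tcp[2]-.0737; print(base)
L=(W-base)@Rz
for n,b in [('thumb',((-.07,.09),(0,.012),(.106,.132))),('flange',((-.1,.12),(-.002,.014),(.066,.092))),('lidtop',((-.1,.18),(.012,.05),(.05,.068)))]:
    m=np.all([(L[...,i]>b[i][0])&(L[...,i]<b[i][1]) for i in range(3)],axis=0); P=L[m]; print(n,len(P),np.round(np.percentile(P,[2,50,98],axis=0),3).tolist() if len(P) else '')
cv2.imwrite('pics/s4.png',cv2.resize(s['img'][220:300,130:220],(720,590),interpolation=cv2.INTER_CUBIC))
```

```text
[0.50747962 0.38019576 0.0771    ]
thumb 95 [[-0.056, 0.004, 0.107], [-0.04, 0.01, 0.119], [0.02, 0.012, 0.131]]
flange 191 [[-0.078, 0.003, 0.066], [-0.037, 0.009, 0.078], [0.022, 0.013, 0.092]]
lidtop 502 [[-0.09, 0.013, 0.052], [-0.014, 0.03, 0.062], [0.084, 0.05, 0.067]]
```

View pics/s4.png

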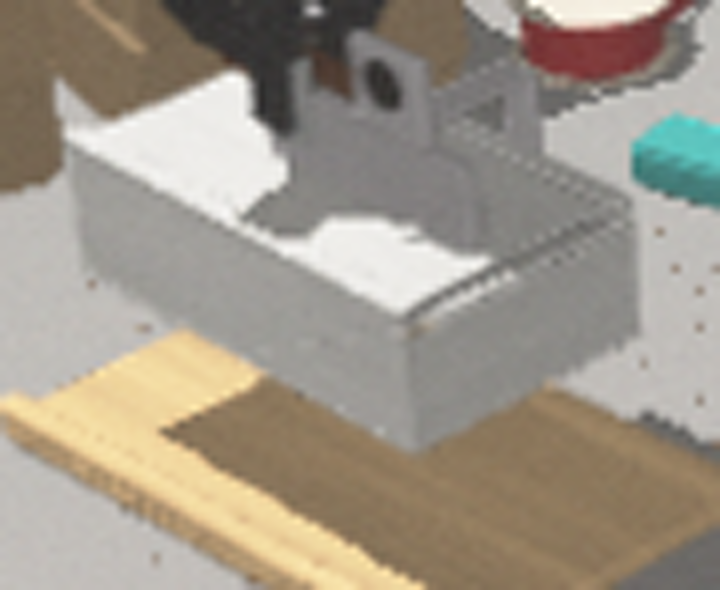

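The crop confirms the lid is still shut (flange from -78 to +22 mm). I carry it to the worktop beside the scale.

carry_out:
  commands:
    - {"tx": 0, "ty": 0, "tz": -10, "rx": 0, "ry": 0, "rz": 0.66}
    - {"tx": 0, "ty": 0, "tz": -10, "rx": 0, "ry": 0, "rz": 0.65}
    - {"tx": 3, "ty": 15, "tz": 0, "rx": 0, "ry": 0, "rz": 0}
    - {"tx": 6, "ty": 25, "tz": 0, "rx": 0, "ry": 0, "rz": 0}
    - {"tx": 8, "ty": 35, "tz": 0, "rx": 0, "ry": 0, "rz": 0}

```text
time_s: 15.15
eef_pos: [0.5388, 0.3075, 0.1685]
eef_rot: [1.0, 0.024, -0.001, 0.0]
ft_force: [0.3, -0.3, -4.5]
opening: 0.0168
grip_force: 98.1
```

carry_out:
  commands:
    - {"tx": 8, "ty": 35, "tz": 0, "rx": 0, "ry": 0, "rz": 0}
    - {"tx": 8, "ty": 35, "tz": 0, "rx": 0, "ry": 0, "rz": 0}
    - {"tx": 8, "ty": 35, "tz": 0, "rx": 0, "ry": 0, "rz": 0}
    - {"tx": 8, "ty": 35, "tz": 0, "rx": 0, "ry": 0, "rz": 0}
    - {"tx": 8, "ty": 35, "tz": 0, "rx": 0, "ry": 0, "rz": 0}

```text
time_s: 15.65
eef_pos: [0.5865, 0.1313, 0.1685]
eef_rot: [1.0, 0.022, -0.001, 0.001]
ft_force: [1.0, 0.5, -4.1]
opening: 0.0166
grip_force: 98.1
```

carry_out:
  commands:
    - {"tx": 8, "ty": 35, "tz": 0, "rx": 0, "ry": 0, "rz": 0}
    - {"tx": 8, "ty": 35, "tz": 0, "rx": 0, "ry": 0, "rz": 0}
    - {"tx": 8, "ty": 30, "tz": 0, "rx": 0, "ry": 0, "rz": 0}
    - {"tx": 6, "ty": 22, "tz": 0, "rx": 0, "ry": 0, "rz": 0}
    - {"tx": 0, "ty": 11, "tz": 0, "rx": 0, "ry": 0, "rz": 0}

```text
time_s: 16.15
eef_pos: [0.6222, -0.0018, 0.1684]
eef_rot: [1.0, 0.02, -0.001, 0.001]
ft_force: [-0.4, 0.2, -2.9]
opening: 0.0168
grip_force: 98.0
```

carry_out:
  commands:
    - {"tx": 0, "ty": 0, "tz": 0, "rx": 0, "ry": 0, "rz": 0}
    - {"tx": 0, "ty": 0, "tz": 0, "rx": 0, "ry": 0, "rz": 0}
    - {"tx": 0, "ty": 0, "tz": 0, "rx": 0, "ry": 0, "rz": 0}

```text
time_s: 16.45
eef_pos: [0.622, 0.0052, 0.1694]
eef_rot: [1.0, 0.022, -0.0, -0.001]
ft_force: [0.2, 0.6, -3.0]
opening: 0.0169
grip_force: 98.0
```

carry_out:
  commands:
    - {"tx": 0, "ty": 0, "tz": 25, "rx": 0, "ry": 0, "rz": 0}
    - {"tx": 0, "ty": 0, "tz": 25, "rx": 0, "ry": 0, "rz": 0}
    - {"tx": 0, "ty": 0, "tz": 20, "rx": 0, "ry": 0, "rz": 0}
    - {"tx": 0, "ty": 0, "tz": 15, "rx": 0, "ry": 0, "rz": 0}
    - {"tx": 0, "ty": 0, "tz": 3, "rx": 0, "ry": 0, "rz": 0}

```text
time_s: 16.95
eef_pos: [0.6211, 0.0041, 0.0797]
eef_rot: [1.0, 0.022, -0.002, -0.0]
ft_force: [-1.4, -0.9, -4.5]
opening: 0.0171
grip_force: 98.1
```

carry_out:
  commands:
    - {"tx": 0, "ty": 0, "tz": 2, "rx": 0, "ry": 0, "rz": 0}
    - {"tx": 0, "ty": 0, "tz": 2, "rx": 0, "ry": 0, "rz": 0}
    - {"tx": 0, "ty": 0, "tz": 2, "rx": 0, "ry": 0, "rz": 0}
    - {"tx": 0, "ty": 0, "tz": 0, "rx": 0, "ry": 0, "rz": 0}
    - {"tx": 0, "ty": 0, "tz": 0, "rx": 0, "ry": 0, "rz": 0}

```text
time_s: 17.45
eef_pos: [0.6227, 0.0029, 0.076]
eef_rot: [1.0, 0.021, 0.0, 0.0]
ft_force: [-0.1, 0.5, -4.2]
opening: 0.0167
grip_force: 98.1
```

carry_out:
  commands:
    - {"tx": 0, "ty": 0, "tz": 1, "rx": 0, "ry": 0, "rz": 0}
    - {"tx": 0, "ty": 0, "tz": 1, "rx": 0, "ry": 0, "rz": 0}
    - {"tx": 0, "ty": 0, "tz": 0.5, "rx": 0, "ry": 0, "rz": 0}
    - {"tx": 0, "ty": 0, "tz": 0, "rx": 0, "ry": 0, "rz": 0}
    - {"tx": 0, "ty": 0, "tz": 0, "rx": 0, "ry": 0, "rz": 0}

```text
time_s: 17.95
eef_pos: [0.6227, 0.0025, 0.0738]
eef_rot: [1.0, 0.021, 0.0, 0.0]
ft_force: [-3.4, -2.2, 6.6]
opening: 0.0169
grip_force: 100.7
```

carry_out:
  commands:
    - {"tx": 0, "ty": 0, "tz": 0, "rx": 0, "ry": 0, "rz": 0}
    - {"tx": 0, "ty": 0, "tz": 0, "rx": 0, "ry": 0, "rz": 0}
    - {"tx": 0, "ty": 0, "tz": 0, "rx": 0, "ry": 0, "rz": 0}
    - {"tx": 0, "ty": 0, "tz": -30, "rx": 0, "ry": 0, "rz": 0}
    - {"tx": 0, "ty": 0, "tz": -40, "rx": 0, "ry": 0, "rz": 0}
  fingers: 45

```text
time_s: 18.45
eef_pos: [0.6208, 0.0031, 0.1416]
eef_rot: [1.0, 0.021, -0.002, -0.0]
ft_force: [1.0, 0.4, 0.6]
opening: 0.0387
grip_force: 0.0
```

carry_out:
  commands:
    - {"tx": 0, "ty": 0, "tz": -20, "rx": 0, "ry": 0, "rz": 0}
    - {"tx": -26, "ty": -3, "tz": 0, "rx": 0, "ry": 0, "rz": 0}
    - {"tx": -26, "ty": -3, "tz": 0, "rx": 0, "ry": 0, "rz": 0}
    - {"tx": 0, "ty": 0, "tz": 0, "rx": 0, "ry": 0, "rz": 0}
    - {"tx": 0, "ty": 0, "tz": 0, "rx": 0, "ry": 0, "rz": 0}

```text
time_s: 18.95
eef_pos: [0.5704, 0.0069, 0.1633]
eef_rot: [1.0, 0.021, 0.0, 0.0]
ft_force: [0.5, 0.5, -0.1]
opening: 0.0382
grip_force: 0.0
```

Run:
```python
from h import *
s0=st()
s=cam('scene'); W=cloud(s)
Rz=R.from_euler('z',2.4,degrees=True).as_matrix()
base=np.array([.6225,.0025,0])-Rz@np.array([.012,-.001,0]); print(base)
L=(W-base)@Rz
for n,b in [('thumb',((-.07,.09),(-.005,.015),(.106,.132))),('flange',((-.1,.12),(-.002,.014),(.066,.092))),('lidtop',((-.1,.18),(.012,.05),(.05,.068))),('side',((-.1,.12),(.03,.07),(.02,.05)))]:
    m=np.all([(L[...,i]>b[i][0])&(L[...,i]<b[i][1]) for i in range(3)],axis=0); P=L[m]; print(n,len(P),np.round(np.percentile(P,[2,50,98],axis=0),3).tolist() if len(P) else '')
cv2.imwrite('pics/s5.png',cv2.resize(s['img'][150:270,210:360],(750,600),interpolation=cv2.INTER_CUBIC))
```

```text
t 18.95 pos [0.5704 0.0069 0.1633] R [[0.999, 0.042, 0.001], [0.042, -0.999, 0.0], [0.001, 0.0, -1.0]] q [ 0.05  0.39 -0.21  1.87  0.1   0.9  -1.74] F [ 0.5  0.5 -0.1] op 0.03820256063126118 0.0
[0.61046865 0.00299661 0.        ]
thumb 66 [[-0.059, -0.001, 0.106], [-0.045, 0.004, 0.12], [-0.022, 0.011, 0.131]]
flange 146 [[-0.08, -0.0, 0.067], [-0.034, 0.006, 0.078], [0.022, 0.011, 0.092]]
lidtop 348 [[-0.093, 0.013, 0.051], [-0.01, 0.033, 0.06], [0.082, 0.05, 0.065]]
side 294 [[-0.093, 0.032, 0.021], [-0.019, 0.049, 0.035], [0.081, 0.053, 0.049]]
```

View pics/s5.png

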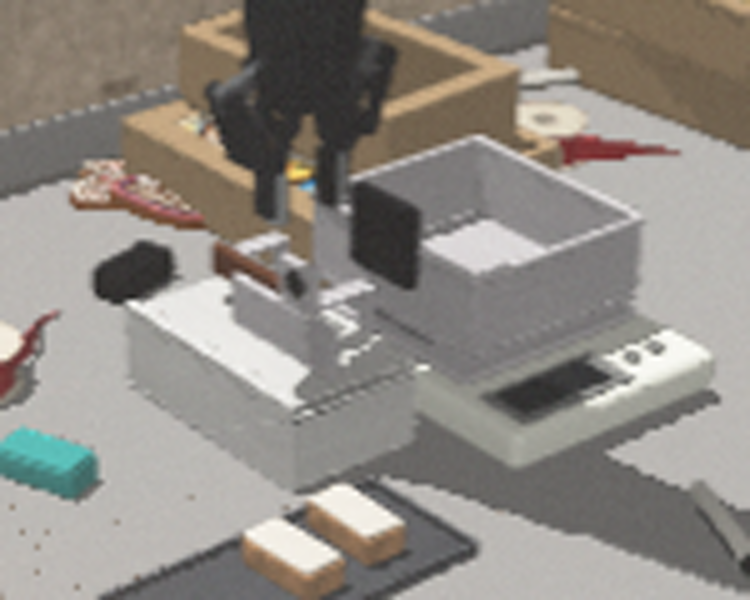

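The scoop stands upright beside the scale and the fingers are above the thumb piece at (300,280). I pinch the thumb and slide the lid back.

carry_out:
  commands:
    - {"tx": 0, "ty": 0, "tz": 20, "rx": 0, "ry": 0, "rz": 0}
    - {"tx": 0, "ty": 0, "tz": 20, "rx": 0, "ry": 0, "rz": 0}
    - {"tx": 0, "ty": 0, "tz": 15, "rx": 0, "ry": 0, "rz": 0}
    - {"tx": 0, "ty": 0, "tz": 0, "rx": 0, "ry": 0, "rz": 0}
    - {"tx": 0, "ty": 0, "tz": 0, "rx": 0, "ry": 0, "rz": 0}

```text
time_s: 19.5
eef_pos: [0.5707, 0.0068, 0.108]
eef_rot: [1.0, 0.021, -0.0, -0.0]
ft_force: [0.4, 0.7, 0.8]
opening: 0.0385
grip_force: 0.0
```

carry_out:
  commands:
    - {"tx": 0, "ty": 0, "tz": 0, "rx": 0, "ry": 0, "rz": 0}
    - {"tx": 0, "ty": 0, "tz": 0, "rx": 0, "ry": 0, "rz": 0}
    - {"tx": 0, "ty": 0, "tz": 0, "rx": 0, "ry": 0, "rz": 0}
    - {"tx": 0, "ty": 0, "tz": 0, "rx": 0, "ry": 0, "rz": 0}
    - {"tx": 0, "ty": 0, "tz": 0, "rx": 0, "ry": 0, "rz": 0}
  fingers: 0
  grip_force: 20

```text
time_s: 20.0
eef_pos: [0.5709, 0.0068, 0.1088]
eef_rot: [1.0, 0.021, 0.001, 0.0]
ft_force: [0.3, -0.6, 6.1]
opening: 0.0074
grip_force: 25.2
```

carry_out:
  commands:
    - {"tx": 6, "ty": 0, "tz": 0, "rx": 0, "ry": 0, "rz": 0}
    - {"tx": 12, "ty": 0, "tz": 0, "rx": 0, "ry": 0, "rz": 0}
    - {"tx": 12, "ty": 0, "tz": 0, "rx": 0, "ry": 0, "rz": 0}
    - {"tx": 12, "ty": 0, "tz": 0, "rx": 0, "ry": 0, "rz": 0}
    - {"tx": 12, "ty": 0, "tz": 0, "rx": 0, "ry": 0, "rz": 0}

```text
time_s: 20.5
eef_pos: [0.6257, 0.009, 0.1088]
eef_rot: [1.0, 0.021, 0.001, 0.0]
ft_force: [0.6, 0.3, 6.1]
opening: 0.0073
grip_force: 25.5
```

carry_out:
  commands:
    - {"tx": 10, "ty": 0, "tz": 0, "rx": 0, "ry": 0, "rz": 0}
    - {"tx": 7, "ty": 0, "tz": 0, "rx": 0, "ry": 0, "rz": 0}
    - {"tx": 4, "ty": 0, "tz": 0, "rx": 0, "ry": 0, "rz": 0}
    - {"tx": 1, "ty": 0, "tz": 0, "rx": 0, "ry": 0, "rz": 0}
    - {"tx": 0, "ty": 0, "tz": 0, "rx": 0, "ry": 0, "rz": 0}

```text
time_s: 21.0
eef_pos: [0.6459, 0.0098, 0.1088]
eef_rot: [1.0, 0.021, -0.001, 0.0]
ft_force: [-4.8, -1.0, 10.3]
opening: 0.0076
grip_force: 26.1
```

carry_out:
  commands:
    - {"tx": 0, "ty": 0, "tz": 0, "rx": 0, "ry": 0, "rz": 0}
    - {"tx": 0, "ty": 0, "tz": 0, "rx": 0, "ry": 0, "rz": 0}
    - {"tx": 0, "ty": 0, "tz": 0, "rx": 0, "ry": 0, "rz": 0}
    - {"tx": 0, "ty": 0, "tz": -20, "rx": 0, "ry": 0, "rz": 0}
    - {"tx": 0, "ty": 0, "tz": -25, "rx": 0, "ry": 0, "rz": 0}
  fingers: 50

```text
time_s: 21.5
eef_pos: [0.6449, 0.0099, 0.1518]
eef_rot: [1.0, 0.021, -0.002, 0.0]
ft_force: [0.2, -0.4, -0.1]
opening: 0.0426
grip_force: 0.0
```

carry_out:
  commands:
    - {"tx": -14, "ty": 3, "tz": 0, "rx": 0, "ry": 0, "rz": 0}
    - {"tx": -12, "ty": 3, "tz": 0, "rx": 0, "ry": 0, "rz": 0}
    - {"tx": 0, "ty": 0, "tz": 0, "rx": 0, "ry": 0, "rz": 0}
    - {"tx": 0, "ty": 0, "tz": 0, "rx": 0, "ry": 0, "rz": 0}

```text
time_s: 21.9
eef_pos: [0.62, 0.0027, 0.1524]
eef_rot: [1.0, 0.021, -0.001, 0.0]
ft_force: [-0.3, 0.2, 0.1]
opening: 0.0426
grip_force: 0.0
```

```bash
cat > sc.py <<'E'
from h import *
def scoop(base,yaw,W):
    Rz=R.from_euler('z',yaw,degrees=True).as_matrix(); L=(W-base)@Rz
    for n,b in [('thumb',((-.07,.09),(-.005,.015),(.106,.132))),('flange',((-.1,.12),(-.002,.014),(.066,.092))),('lidtop',((-.1,.18),(.012,.05),(.05,.068))),('side',((-.1,.12),(.03,.07),(.02,.05)))]:
        m=np.all([(L[...,i]>b[i][0])&(L[...,i]<b[i][1]) for i in range(3)],axis=0); P=L[m]; print(n,len(P),np.round(np.percentile(P,[2,50,98],axis=0),3).tolist() if len(P) else '')
E
python3 - <<'E'
from sc import *
st(); s=cam('scene'); scoop([.6105,.003,0],2.4,cloud(s))
cv2.imwrite('pics/s6.png',cv2.resize(s['img'][150:270,210:360],(750,600),interpolation=cv2.INTER_CUBIC))
E
```

```text
t 21.9 pos [0.62   0.0027 0.1524] R [[0.999, 0.042, -0.001], [0.042, -0.999, -0.0], [-0.001, 0.0, -1.0]] q [ 0.05  0.48 -0.2   1.75  0.11  0.92 -1.73] F [-0.3  0.2  0.1] op 0.04258321226817491 0.0
thumb 62 [[0.013, 0.001, 0.106], [0.03, 0.006, 0.12], [0.052, 0.011, 0.132]]
flange 139 [[-0.012, 0.0, 0.066], [0.042, 0.006, 0.079], [0.101, 0.01, 0.091]]
lidtop 352 [[-0.092, 0.012, 0.051], [0.039, 0.035, 0.06], [0.153, 0.05, 0.065]]
side 298 [[-0.094, 0.033, 0.02], [-0.02, 0.049, 0.036], [0.082, 0.054, 0.049]]
```

View pics/s6.png

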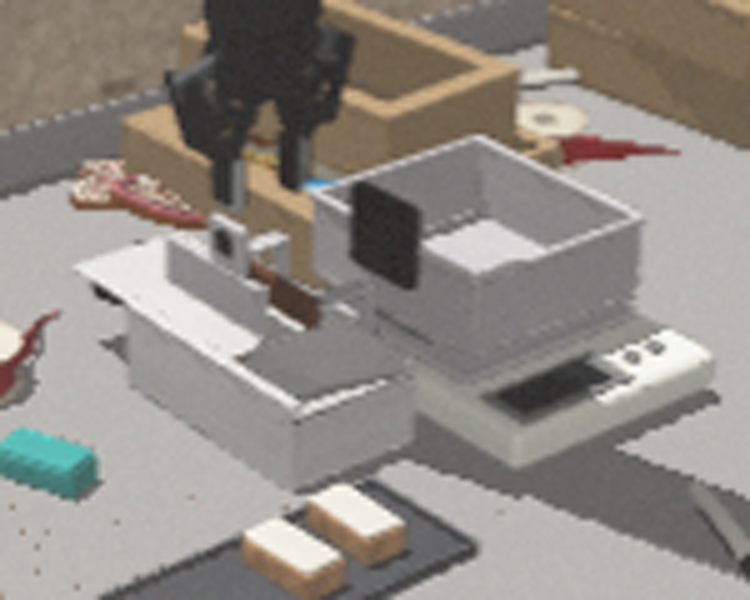

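The lid is back, with the thumb at about +36 and the open ramp visible at (330,350). I pinch bar and flange together and lift.

carry_out:
  commands:
    - {"tx": 1.5, "ty": 0, "tz": 20, "rx": 0, "ry": 0, "rz": 0}
    - {"tx": 0, "ty": 0, "tz": 25, "rx": 0, "ry": 0, "rz": 0}
    - {"tx": 0, "ty": 0, "tz": 20, "rx": 0, "ry": 0, "rz": 0}
    - {"tx": 0, "ty": 0, "tz": 13, "rx": 0, "ry": 0, "rz": 0}
    - {"tx": 0, "ty": 0, "tz": 0, "rx": 0, "ry": 0, "rz": 0}

```text
time_s: 22.45
eef_pos: [0.6207, 0.003, 0.0728]
eef_rot: [1.0, 0.021, -0.002, 0.0]
ft_force: [-1.0, 0.3, -0.3]
opening: 0.0426
grip_force: 0.0
```

carry_out:
  commands:
    - {"tx": 0, "ty": 0, "tz": 0, "rx": 0, "ry": 0, "rz": 0}
    - {"tx": 0, "ty": 0, "tz": 0, "rx": 0, "ry": 0, "rz": 0}
    - {"tx": 0, "ty": 0, "tz": 0, "rx": 0, "ry": 0, "rz": 0}
    - {"tx": 0, "ty": 0, "tz": 0, "rx": 0, "ry": 0, "rz": 0}
    - {"tx": 0, "ty": 0, "tz": 0, "rx": 0, "ry": 0, "rz": 0}
  fingers: 0
  grip_force: 115

```text
time_s: 22.95
eef_pos: [0.6227, 0.0024, 0.0763]
eef_rot: [1.0, 0.021, 0.001, 0.0]
ft_force: [-1.6, -3.2, 6.7]
opening: 0.0157
grip_force: 113.8
```

carry_out:
  commands:
    - {"tx": 0, "ty": 0, "tz": 0, "rx": 0, "ry": 0, "rz": 0}
    - {"tx": 0, "ty": 0, "tz": -4, "rx": 0, "ry": 0, "rz": 0}
    - {"tx": 0, "ty": 0, "tz": -10, "rx": 0, "ry": 0, "rz": 0}
    - {"tx": 0, "ty": 0, "tz": -20, "rx": 0, "ry": 0, "rz": 0}
    - {"tx": 0, "ty": 0, "tz": -30, "rx": 0, "ry": 0, "rz": 0}

```text
time_s: 23.45
eef_pos: [0.6202, 0.0032, 0.1382]
eef_rot: [1.0, 0.021, -0.002, -0.0]
ft_force: [1.3, 0.4, -4.1]
opening: 0.0157
grip_force: 112.6
```

carry_out:
  commands:
    - {"tx": 0, "ty": 0, "tz": -35, "rx": 0, "ry": 0, "rz": 0}
    - {"tx": 0, "ty": 0, "tz": -35, "rx": 0, "ry": 0, "rz": 0}
    - {"tx": 0, "ty": 0, "tz": -35, "rx": 0, "ry": 0, "rz": 0}
    - {"tx": 0, "ty": 0, "tz": -35, "rx": 0, "ry": 0, "rz": 0}
    - {"tx": 0, "ty": 0, "tz": 0, "rx": 0, "ry": 0, "rz": 0}

```text
time_s: 23.95
eef_pos: [0.6246, 0.0037, 0.2851]
eef_rot: [1.0, 0.021, 0.005, -0.0]
ft_force: [0.8, 1.2, -3.0]
opening: 0.016
grip_force: 112.5
```

```bash
python3 -c "
from h import *
st()"
```

```text
t 23.95 pos [0.6246 0.0037 0.2851] R [[0.999, 0.042, 0.01], [0.042, -0.999, 0.001], [0.01, -0.001, -1.0]] q [ 0.05  0.36 -0.21  1.62  0.08  1.17 -1.7 ] F [ 0.8  1.2 -3. ] op 0.01602211619120395 112.50451147556305
```

carry_out:
  commands:
    - {"tx": 10, "ty": 20, "tz": 0, "rx": 0, "ry": 0, "rz": 0}
    - {"tx": 16, "ty": 35, "tz": 0, "rx": 0, "ry": 0, "rz": 0}
    - {"tx": 18, "ty": 40, "tz": 0, "rx": 0, "ry": 0, "rz": 0}
    - {"tx": 18, "ty": 38, "tz": 0, "rx": 0, "ry": 0, "rz": 0}
    - {"tx": 13, "ty": 30, "tz": 0, "rx": 0, "ry": 0, "rz": 0}

```text
time_s: 24.45
eef_pos: [0.7035, -0.1596, 0.277]
eef_rot: [1.0, 0.02, -0.001, 0.0]
ft_force: [0.0, 0.7, -4.3]
opening: 0.0155
grip_force: 113.0
```

carry_out:
  commands:
    - {"tx": 0, "ty": 0, "tz": 0, "rx": 0, "ry": 0, "rz": 0}
    - {"tx": -2, "ty": 0, "tz": -6.8, "rx": 0, "ry": 0.5, "rz": 0}
    - {"tx": -2, "ty": 0, "tz": -6.8, "rx": 0, "ry": 0.5, "rz": 0}
    - {"tx": -2, "ty": 0, "tz": -6.8, "rx": 0, "ry": 0.5, "rz": 0}
    - {"tx": -2, "ty": 0, "tz": -6.8, "rx": 0, "ry": 0.5, "rz": 0}

```text
time_s: 24.95
eef_pos: [0.6918, -0.1562, 0.3036]
eef_rot: [0.99, 0.021, 0.139, -0.003]
ft_force: [-1.0, -0.0, -4.1]
opening: 0.0157
grip_force: 113.0
```

carry_out:
  commands:
    - {"tx": -2, "ty": 0, "tz": -6.8, "rx": 0, "ry": 0.5, "rz": 0}
    - {"tx": -2, "ty": 0, "tz": -6.8, "rx": 0, "ry": 0.5, "rz": 0}
    - {"tx": 0, "ty": 0, "tz": 0, "rx": 0, "ry": 0, "rz": 0}
    - {"tx": 0, "ty": 0, "tz": 0, "rx": 0, "ry": 0, "rz": 0}
    - {"tx": 0, "ty": 0, "tz": 0, "rx": 0, "ry": 0, "rz": 0}

```text
time_s: 25.45
eef_pos: [0.6851, -0.1569, 0.316]
eef_rot: [0.978, 0.021, 0.207, -0.005]
ft_force: [1.0, 0.2, -3.8]
opening: 0.016
grip_force: 113.1
```

```bash
cat > lip.py <<'E'
from h import *
def lip():
    s=st(); M=R.from_quat(s['eef_rot']).as_matrix(); p=np.array(s['eef_pos'])
    print('lip',np.round(p+M@np.array([-.099,0,.0215]),4),'tilt',np.degrees(np.arctan2(M[2,0],M[0,0])))
lip()
E
python3 lip.py
```

```text
t 25.45 pos [ 0.6851 -0.1569  0.316 ] R [[0.914, 0.043, 0.405], [0.039, -0.999, 0.018], [0.405, -0.001, -0.914]] q [ 0.35  0.28 -0.21  1.72 -0.04  0.74 -1.35] F [ 1.   0.2 -3.8] op 0.015969191449252344 113.08951556682587
lip [ 0.6034 -0.1604  0.2563] tilt 23.907432203148463
```

carry_out:
  commands:
    - {"tx": -9.2, "ty": -3, "tz": 20.8, "rx": 0, "ry": 0, "rz": 0}
    - {"tx": -9.2, "ty": 0, "tz": 20.8, "rx": 0, "ry": 0, "rz": 0}
    - {"tx": -9.2, "ty": 0, "tz": 20.8, "rx": 0, "ry": 0, "rz": 0}
    - {"tx": -9.2, "ty": 0, "tz": 20.8, "rx": 0, "ry": 0, "rz": 0}
    - {"tx": 0, "ty": 0, "tz": 0, "rx": 0, "ry": 0, "rz": 0}

```text
time_s: 25.95
eef_pos: [0.683, -0.1535, 0.2209]
eef_rot: [0.979, 0.021, 0.204, -0.006]
ft_force: [-1.0, 0.7, -5.4]
opening: 0.0162
grip_force: 113.0
```

carry_out:
  commands:
    - {"tx": -2, "ty": 0, "tz": -6.8, "rx": 0, "ry": 0.5, "rz": 0}
    - {"tx": -2, "ty": 0, "tz": -6.8, "rx": 0, "ry": 0.5, "rz": 0}
    - {"tx": -2, "ty": 0, "tz": -6.8, "rx": 0, "ry": 0.5, "rz": 0}
    - {"tx": -2, "ty": 0, "tz": -6.8, "rx": 0, "ry": 0.5, "rz": 0}
    - {"tx": 0, "ty": 0, "tz": 0, "rx": 0, "ry": 0, "rz": 0}

```text
time_s: 26.45
eef_pos: [0.6627, -0.1567, 0.245]
eef_rot: [0.94, 0.018, 0.341, -0.007]
ft_force: [-0.1, -0.4, -4.5]
opening: 0.0156
grip_force: 113.1
```

```bash
python3 lip.py
```

```text
t 26.45 pos [ 0.6627 -0.1567  0.245 ] R [[0.767, 0.04, 0.641], [0.03, -0.999, 0.026], [0.641, -0.001, -0.767]] q [ 0.62  0.27 -0.46  2.04 -0.24  0.18 -1.09] F [-0.1 -0.4 -4.5] op 0.015619640328609503 113.1449443101883
lip [ 0.6006 -0.1591  0.165 ] tilt 39.91647357687805
```

carry_out:
  commands:
    - {"tx": -2, "ty": 0, "tz": -6.8, "rx": 0, "ry": 0.5, "rz": 0}
    - {"tx": -2, "ty": 0, "tz": -6.8, "rx": 0, "ry": 0.5, "rz": 0}
    - {"tx": 0, "ty": 0, "tz": 0, "rx": 0, "ry": 0, "rz": 0}
    - {"tx": 0, "ty": 0, "tz": 0, "rx": 0, "ry": 0, "rz": 0}

```text
time_s: 26.85
eef_pos: [0.6597, -0.1475, 0.2424]
eef_rot: [0.937, 0.025, 0.349, -0.017]
ft_force: [0.7, 1.0, -3.6]
opening: 0.0154
grip_force: 113.2
```

```bash
python3 lip.py
```

```text
t 26.85 pos [ 0.6597 -0.1475  0.2424] R [[0.755, 0.059, 0.653], [0.035, -0.998, 0.05], [0.655, -0.015, -0.756]] q [ 0.51  0.26 -0.33  2.07 -0.67  0.18 -0.67] F [ 0.7  1.  -3.6] op 0.015409332563128776 113.19669127464294
lip [ 0.599  -0.1499  0.1613] tilt 40.925886898761455
```

```bash
cat > kin.py <<'E'
import numpy as np, itertools
from scipy.optimize import least_squares
from scipy.spatial.transform import Rotation as R
D=[([.2279,-.6347,.2303],[[.941,.338,-.001],[.338,-.941,.002],[0,-.002,-1]],[1.118,.477,.022,1.555,-.011,1.109,-.083]),
([.4922,-.3427,.1913],[[.999,-.041,.006],[-.041,-.999,-.003],[.006,.003,-1]],[.53,.39,-.03,1.79,.01,.96,-1.12]),
([.5862,-.0749,.1567],[[.999,.041,-.001],[.041,-.999,0],[-.001,0,-1]],[.13,.43,-.14,1.82,.07,.9,-1.57]),
([.5752,.1933,.251],[[.97,.245,-.001],[.245,-.97,.001],[-.001,-.001,-1]],[-.21,.37,-.29,1.69,.11,1.11,-1.85]),
([.5194,.3819,.1508],[[.975,.223,0],[.223,-.975,0],[0,0,-1]],[-.5,.53,-.32,1.69,.2,.96,-2.24]),
([.6246,.0037,.2851],[[.999,.042,.01],[.042,-.999,.001],[.01,-.001,-1]],[.05,.36,-.21,1.62,.08,1.17,-1.7]),
([.6851,-.1569,.316],[[.914,.043,.405],[.039,-.999,.018],[.405,-.001,-.914]],[.35,.28,-.21,1.72,-.04,.74,-1.35]),
([.6627,-.1567,.245],[[.767,.04,.641],[.03,-.999,.026],[.641,-.001,-.767]],[.62,.27,-.46,2.04,-.24,.18,-1.09]),
([.6597,-.1475,.2424],[[.755,.059,.653],[.035,-.998,.05],[.655,-.015,-.756]],[.51,.26,-.33,2.07,-.67,.18,-.67])]
SG=None
def fk(q,p,sg):
    T=lambda ax,a:R.from_euler(ax,a).as_matrix()
    A=T('z',sg[0]*q[0]+p[0]); x=np.array([0,0,p[1]])
    A=A@T('y',q[1])@T('z',sg[1]*q[2]+p[6]); x=x+A@[p[8],0,p[2]]
    A=A@T('y',q[3]); x=x+A@[p[9],0,0]; A=A@T('z',sg[2]*q[4]+p[7]); x=x+A@[0,0,p[3]]
    A=A@T('y',q[5])@T('z',sg[3]*q[6]+p[5]); x=x+A@[0,0,p[4]]
    return x,A
def res(p,sg):
    o=[]
    for P,M,q in D:
        x,A=fk(q,p,sg); o+=list((x-P)*5)+list((A-np.array(M)).ravel())
    return np.array(o)
E
python3 - <<'E'
from kin import *
best=None
for sg in itertools.product([-1,1],repeat=4):
  for y0 in (0,1.57,3.14,-1.57):
    f=least_squares(res,[0,.36,.42,.4,.3,y0,0,0,0,0],args=(sg,))
    if best is None or f.cost<best[0]: best=(f.cost,sg,f.x)
print(best[0],best[1],np.round(best[2],3)); np.save('kp.npy',np.r_[best[2],best[1]])
r_=res(best[2],best[1]).reshape(-1,12); print(np.round(r_[:,:3]*200,1).tolist(),np.abs(r_[:,3:]).max())
E
```

```text
0.011764550078891016 (-1, -1, -1, -1) [-0.149  0.251  0.567  0.484  0.319 -4.771  0.072 -0.031 -0.021  0.   ]
[[-2.0, -1.8, -0.3], [-1.4, 8.3, -3.2], [3.1, 7.5, -0.6], [-2.3, 5.5, 0.3], [6.8, 0.8, 5.8], [-1.8, 1.6, -1.4], [-2.9, -3.6, -2.2], [2.3, -2.4, 5.3], [-1.1, 3.0, -3.7]] 0.05329518523636875
```

```bash
cat > search.py <<'E'
from kin import *
kp=np.load('kp.npy'); p,sg=kp[:10],kp[10:]
lo=np.array([-2.96,-.34,-1.41,.24,-1.37,.17,-2.96])+.06; hi=np.array([2.96,2.1,1.46,2.44,4.51,1.92,2.96])-.06
def target(psi,th,z,back=.02):
    A=R.from_euler('z',psi).as_matrix()@R.from_euler('y',-th).as_matrix()@np.diag([1,-1,-1])
    c=np.array([.5905,-.157,z])+back*np.array([np.cos(psi),np.sin(psi),0])
    return c-A@np.array([-.099,0,.0215]),A
def ik(P,A,q0,wq=.02):
    f=lambda q:np.r_[(lambda x,B:np.r_[(x-P)*5,(B-A).ravel()])(*fk(q,p,sg)),wq*(q-q0)]
    s=least_squares(f,np.clip(q0,lo+1e-3,hi-1e-3),bounds=(lo,hi)); x,B=fk(s.x,p,sg)
    return s.x,np.linalg.norm(x-P),np.degrees(np.arccos(np.clip((np.trace(B.T@A)-1)/2,-1,1)))
E
python3 - <<'E'
from search import *
q0=np.array([.35,.4,-.21,1.72,-.04,1.0,-1.35])
for z in (.165,.2,.24):
  for pd in (-110,-90,-70,-50,-30,-15,0,15,30,50,70,90):
    psi=np.radians(pd); q=q0.copy(); 
    # level first, coming yaw gradually
    for k in np.linspace(2.4,pd,8): q,e,a=ik(*target(np.radians(k),0,z+.06),q)
    ok=True; tmax=0
    for th in range(0,61,4):
        q,e,a=ik(*target(psi,np.radians(th),z),q)
        if e<.005 and a<2: tmax=th; qb=q
        else: break
    print(z,pd,'max tilt',tmax,np.round(qb,2))
E
```

```text
0.165 -110 max tilt 32 [-0.8   0.82  1.4   1.72 -0.31  1.07 -2.9 ]
0.165 -90 max tilt 48 [-0.98  0.84  1.4   1.82 -0.06  0.78 -2.9 ]
0.165 -70 max tilt 52 [-1.07  0.74  1.37  1.98  0.16  0.44 -2.9 ]
0.165 -50 max tilt 48 [-0.92  0.47  1.16  2.06  0.53  0.23 -2.9 ]
0.165 -30 max tilt 44 [-0.1   0.24  0.23  2.06  0.99  0.23 -2.9 ]
0.165 -15 max tilt 44 [ 0.75  0.3  -0.7   2.08  1.32  0.23 -2.9 ]
0.165 0 max tilt 44 [ 0.27  0.24 -0.02  2.07 -1.19  0.23 -0.23]
0.165 15 max tilt 52 [ 1.09  0.39 -0.89  2.11 -1.31  0.23  0.27]
0.165 30 max tilt 60 [ 1.37  0.73 -1.24  2.11 -0.81  0.23  0.15]
0.165 50 max tilt 60 [ 1.27  0.73 -1.07  1.95 -0.65  0.66  0.2 ]
0.165 70 max tilt 60 [ 1.12  0.76 -0.92  1.77 -0.53  1.03  0.29]
0.165 90 max tilt 60 [ 0.97  0.82 -0.84  1.59 -0.41  1.35  0.38]
0.2 -110 max tilt 32 [-0.8   0.77  1.4   1.68 -0.26  1.12 -2.9 ]
0.2 -90 max tilt 44 [-0.96  0.74  1.39  1.79 -0.02  0.84 -2.9 ]
0.2 -70 max tilt 52 [-1.09  0.68  1.4   1.95  0.21  0.5  -2.9 ]
0.2 -50 max tilt 52 [-1.07  0.49  1.32  2.06  0.53  0.23 -2.9 ]
0.2 -30 max tilt 48 [-0.28  0.19  0.41  2.07  0.98  0.23 
[... 521 characters left out ...]
0 max tilt 44 [-0.97  0.69  1.4   1.74  0.03  0.91 -2.9 ]
0.24 -70 max tilt 52 [-1.11  0.6   1.4   1.9   0.28  0.59 -2.9 ]
0.24 -50 max tilt 52 [-1.12  0.41  1.33  2.02  0.58  0.32 -2.9 ]
0.24 -30 max tilt 52 [-0.59  0.14  0.72  2.07  0.98  0.23 -2.9 ]
0.24 -15 max tilt 52 [ 1.14  0.21 -1.1   2.1   1.32  0.23 -2.9 ]
0.24 0 max tilt 52 [ 0.68  0.13 -0.43  2.09 -1.31  0.23 -0.1 ]
0.24 15 max tilt 60 [ 1.44  0.41 -1.26  2.12 -1.31  0.23  0.28]
0.24 30 max tilt 60 [ 1.2   0.34 -0.85  2.04 -1.23  0.65  0.35]
0.24 50 max tilt 60 [ 1.15  0.47 -0.81  1.88 -0.92  0.92  0.31]
0.24 70 max tilt 60 [ 1.04  0.59 -0.77  1.71 -0.7   1.2   0.33]
0.24 90 max tilt 60 [ 0.92  0.69 -0.73  1.54 -0.54  1.49  0.39]
```

The forward tilt stops near 41° because joint 6 is at its limit. A fitted arm model shows that pouring from the +y side (scoop yaw about 92°) reaches 60°. I raise, level the scoop, turn it and redo the tilt there.

carry_out:
  commands:
    - {"tx": 13, "ty": 0, "tz": -15, "rx": 0, "ry": 0, "rz": 0}
    - {"tx": 20, "ty": 0, "tz": -23, "rx": 0, "ry": 0, "rz": 0}
    - {"tx": 20, "ty": 0, "tz": -23, "rx": 0, "ry": 0, "rz": 0}
    - {"tx": 0, "ty": 0, "tz": 0, "rx": 0, "ry": 0, "rz": 0}

```text
time_s: 27.25
eef_pos: [0.6618, -0.1502, 0.3291]
eef_rot: [0.935, 0.025, 0.353, -0.015]
ft_force: [0.5, -0.4, -1.7]
opening: 0.0157
grip_force: 113.2
```

carry_out:
  commands:
    - {"tx": 1, "ty": 0, "tz": 7, "rx": 0, "ry": -0.5, "rz": 0}
    - {"tx": 2, "ty": 0, "tz": 12, "rx": 0, "ry": -0.9, "rz": 0}
    - {"tx": 2, "ty": 0, "tz": 12, "rx": 0, "ry": -0.9, "rz": 0}
    - {"tx": 2, "ty": 0, "tz": 12, "rx": 0, "ry": -0.9, "rz": 0}
    - {"tx": 2, "ty": 0, "tz": 12, "rx": 0, "ry": -0.9, "rz": 0}

```text
time_s: 27.75
eef_pos: [0.6926, -0.1475, 0.2779]
eef_rot: [0.997, 0.028, 0.068, -0.008]
ft_force: [0.3, -0.1, -3.3]
opening: 0.0156
grip_force: 113.1
```

```bash
python3 lip.py
```

```text
t 27.75 pos [ 0.6926 -0.1475  0.2779] R [[0.989, 0.056, 0.135], [0.054, -0.998, 0.019], [0.136, -0.011, -0.991]] q [ 0.11  0.43  0.04  1.53 -0.06  1.05 -1.34] F [ 0.3 -0.1 -3.3] op 0.015628123277590465 113.14429879188538
lip [ 0.5975 -0.1524  0.2432] tilt 7.804263594783086
```

carry_out:
  commands:
    - {"tx": 2, "ty": 0, "tz": 10, "rx": 0, "ry": -0.97, "rz": 0}
    - {"tx": 0, "ty": 0, "tz": 0, "rx": 0, "ry": 0, "rz": -0.5}
    - {"tx": 0, "ty": 0, "tz": 0, "rx": 0, "ry": 0, "rz": -0.9}
    - {"tx": 0, "ty": 0, "tz": 0, "rx": 0, "ry": 0, "rz": -1}
    - {"tx": 0, "ty": 0, "tz": 0, "rx": 0, "ry": 0, "rz": -1}

```text
time_s: 28.25
eef_pos: [0.6957, -0.1472, 0.267]
eef_rot: [0.964, 0.265, 0.003, -0.006]
ft_force: [-0.7, 0.2, -3.4]
opening: 0.0158
grip_force: 113.1
```

carry_out:
  commands:
    - {"tx": 0, "ty": 0, "tz": 0, "rx": 0, "ry": 0, "rz": -1}
    - {"tx": 0, "ty": 0, "tz": 0, "rx": 0, "ry": 0, "rz": -1}
    - {"tx": 0, "ty": 0, "tz": 0, "rx": 0, "ry": 0, "rz": -1}
    - {"tx": 0, "ty": 0, "tz": 0, "rx": 0, "ry": 0, "rz": -1}
    - {"tx": 0, "ty": 0, "tz": 0, "rx": 0, "ry": 0, "rz": -1}

```text
time_s: 28.75
eef_pos: [0.6956, -0.1474, 0.2673]
eef_rot: [0.815, 0.579, 0.005, -0.004]
ft_force: [-0.3, 0.2, -4.0]
opening: 0.0159
grip_force: 113.2
```

carry_out:
  commands:
    - {"tx": 0, "ty": 0, "tz": 0, "rx": 0, "ry": 0, "rz": -1}
    - {"tx": 0, "ty": 0, "tz": 0, "rx": 0, "ry": 0, "rz": -1}
    - {"tx": 0, "ty": 0, "tz": 0, "rx": 0, "ry": 0, "rz": -0.7}
    - {"tx": 0, "ty": 0, "tz": 0, "rx": 0, "ry": 0, "rz": 0}

```text
time_s: 29.15
eef_pos: [0.6955, -0.1474, 0.2674]
eef_rot: [0.694, 0.72, 0.006, -0.003]
ft_force: [-0.3, -0.1, -3.6]
opening: 0.016
grip_force: 113.2
```

```bash
python3 lip.py
```

```text
t 29.15 pos [ 0.6955 -0.1474  0.2674] R [[-0.036, 0.999, 0.004], [0.999, 0.036, 0.014], [0.013, 0.004, -1.0]] q [ 0.3   0.53 -0.27  1.4   0.13  1.23  0.06] F [-0.3 -0.1 -3.6] op 0.01601234866887065 113.15780103206635
lip [ 0.6991 -0.246   0.2446] tilt 159.42360772713906
```

carry_out:
  commands:
    - {"tx": 18, "ty": -16, "tz": 0, "rx": 0, "ry": 0, "rz": 0}
    - {"tx": 27, "ty": -24, "tz": 0, "rx": 0, "ry": 0, "rz": 0}
    - {"tx": 28, "ty": -25, "tz": 0, "rx": 0, "ry": 0, "rz": 0}
    - {"tx": 27, "ty": -24, "tz": 0, "rx": 0, "ry": 0, "rz": 0}
    - {"tx": 18, "ty": -16, "tz": 0, "rx": 0, "ry": 0, "rz": 0}

```text
time_s: 29.65
eef_pos: [0.5846, -0.0304, 0.2696]
eef_rot: [0.695, 0.719, 0.007, -0.003]
ft_force: [-0.2, 1.0, -3.4]
opening: 0.0158
grip_force: 113.2
```

carry_out:
  commands:
    - {"tx": 0, "ty": 0, "tz": 0, "rx": 0, "ry": 0, "rz": 0}
    - {"tx": -2, "ty": 0, "tz": -6.8, "rx": 0, "ry": 0.5, "rz": 0}
    - {"tx": -4, "ty": 0, "tz": -12, "rx": 0, "ry": 0.9, "rz": 0}
    - {"tx": -4, "ty": 0, "tz": -12, "rx": 0, "ry": 0.9, "rz": 0}
    - {"tx": -2, "ty": 0, "tz": -6.8, "rx": 0, "ry": 0.5, "rz": 0}

```text
time_s: 30.15
eef_pos: [0.5875, -0.0548, 0.3051]
eef_rot: [0.682, 0.703, 0.143, -0.143]
ft_force: [-1.2, -1.4, -4.3]
opening: 0.0159
grip_force: 113.5
```

carry_out:
  commands:
    - {"tx": 0, "ty": 0, "tz": 0, "rx": 0, "ry": 0, "rz": 0}
    - {"tx": 0, "ty": 0, "tz": 0, "rx": 0, "ry": 0, "rz": 0}

```text
time_s: 30.35
eef_pos: [0.5865, -0.0509, 0.3041]
eef_rot: [0.681, 0.705, 0.141, -0.143]
ft_force: [0.0, 0.6, -2.7]
opening: 0.0156
grip_force: 113.6
```

```bash
sed -i 's/M\[0,0\]/np.hypot(M[0,0],M[1,0])/' lip.py; python3 lip.py
```

```text
t 30.35 pos [ 0.5865 -0.0509  0.3041] R [[-0.033, 0.999, -0.01], [0.919, 0.034, 0.393], [0.393, 0.004, -0.92]] q [ 0.48  0.37 -0.37  1.63 -0.28  1.24  0.26] F [ 0.   0.6 -2.7] op 0.01560361739498887 113.63770008087158
lip [ 0.5896 -0.1335  0.2454] tilt 23.130471045891944
```

carry_out:
  commands:
    - {"tx": -6, "ty": 0, "tz": 14, "rx": 0, "ry": 0, "rz": 0}
    - {"tx": -6, "ty": 0, "tz": 14, "rx": 0, "ry": 0, "rz": 0}
    - {"tx": -6, "ty": 0, "tz": 13, "rx": 0, "ry": 0, "rz": 0}
    - {"tx": 0, "ty": 0, "tz": 0, "rx": 0, "ry": 0, "rz": 0}
    - {"tx": -2, "ty": 0, "tz": -6.8, "rx": 0, "ry": 0.5, "rz": 0}

```text
time_s: 30.85
eef_pos: [0.5862, -0.0508, 0.2657]
eef_rot: [0.672, 0.702, 0.165, -0.17]
ft_force: [0.5, 0.7, -3.2]
opening: 0.0153
grip_force: 113.6
```

carry_out:
  commands:
    - {"tx": -2, "ty": 0, "tz": -6.8, "rx": 0, "ry": 0.5, "rz": 0}
    - {"tx": -2, "ty": 0, "tz": -6.8, "rx": 0, "ry": 0.5, "rz": 0}
    - {"tx": -2, "ty": 0, "tz": -6.8, "rx": 0, "ry": 0.5, "rz": 0}
    - {"tx": -2, "ty": 0, "tz": -6.8, "rx": 0, "ry": 0.5, "rz": 0}
    - {"tx": -2, "ty": 0, "tz": -6.8, "rx": 0, "ry": 0.5, "rz": 0}

```text
time_s: 31.35
eef_pos: [0.588, -0.0833, 0.2878]
eef_rot: [0.635, 0.66, 0.281, -0.287]
ft_force: [0.6, 0.1, -4.3]
opening: 0.0157
grip_force: 113.6
```

carry_out:
  commands:
    - {"tx": -2, "ty": 0, "tz": -6.8, "rx": 0, "ry": 0.5, "rz": 0}
    - {"tx": -2, "ty": 0, "tz": -6.8, "rx": 0, "ry": 0.5, "rz": 0}
    - {"tx": 0, "ty": 0, "tz": 0, "rx": 0, "ry": 0, "rz": 0}
    - {"tx": 0, "ty": 0, "tz": 0, "rx": 0, "ry": 0, "rz": 0}
    - {"tx": 0, "ty": 0, "tz": 0, "rx": 0, "ry": 0, "rz": 0}

```text
time_s: 31.85
eef_pos: [0.5883, -0.0943, 0.294]
eef_rot: [0.614, 0.64, 0.323, -0.332]
ft_force: [0.3, 0.1, -3.8]
opening: 0.0159
grip_force: 113.8
```

carry_out:
  commands:
    - {"tx": 0, "ty": 0, "tz": 0, "rx": 0, "ry": 0, "rz": 0}
    - {"tx": 0, "ty": 0, "tz": 0, "rx": 0, "ry": 0, "rz": 0}
    - {"tx": 0, "ty": 0, "tz": 0, "rx": 0, "ry": 0, "rz": 0}
    - {"tx": 0, "ty": 0, "tz": 0, "rx": 0, "ry": 0, "rz": 0}
    - {"tx": 0, "ty": 0, "tz": 0, "rx": 0, "ry": 0, "rz": 0}

```text
time_s: 32.35
eef_pos: [0.588, -0.0955, 0.2934]
eef_rot: [0.614, 0.639, 0.323, -0.332]
ft_force: [0.6, -0.2, -4.4]
opening: 0.0157
grip_force: 113.8
```

```bash
python3 lip.py
python3 - <<'E'
from h import *
s=cam('scene'); t=cam('top')
cv2.imwrite('pics/s7.png',np.hstack([cv2.resize(s['img'][110:270,230:360],(390,480),interpolation=cv2.INTER_CUBIC),cv2.resize(t['img'][160:320,270:400],(390,480),interpolation=cv2.INTER_CUBIC)]))
for n in ('scene','top'): print([(round(d['score'],2),np.round(d['extent'])) for d in r.look_for('nut1_c',n)])
E
```

```text
t 32.35 pos [ 0.588  -0.0955  0.2934] R [[-0.025, 0.999, -0.027], [0.569, 0.037, 0.821], [0.822, 0.005, -0.57]] q [ 0.76  0.63 -0.45  1.54 -0.62  1.47  0.58] F [ 0.6 -0.2 -4.4] op 0.015692084184444056 113.7779974937439
lip [ 0.5899 -0.1342  0.1998] tilt 55.24693216515255
[(0.54, array([286., 153.,  55.,  73.]))]
[(0.49, array([344., 227.,   6.,  13.]))]
```

View pics/s7.png

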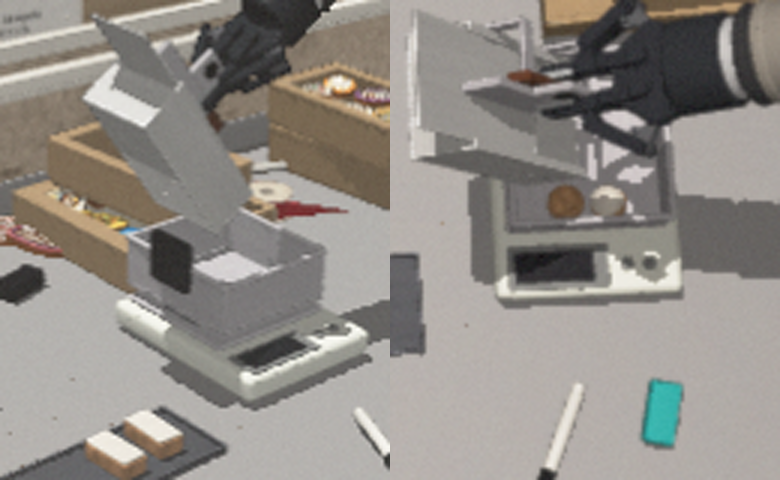

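At least two nuts lie in the pan, at (565,200) and (607,200) in the top view. I tip a little further to be sure, then level the scoop and count.

carry_out:
  commands:
    - {"tx": -2, "ty": 0, "tz": -6.8, "rx": 0, "ry": 0.5, "rz": 0}
    - {"tx": 0, "ty": 0, "tz": 0, "rx": 0, "ry": 0, "rz": 0}
    - {"tx": 0, "ty": 0, "tz": 0, "rx": 0, "ry": 0, "rz": 0}
    - {"tx": 0, "ty": 0, "tz": 0, "rx": 0, "ry": 0, "rz": 0}
    - {"tx": 0, "ty": 0, "tz": 0, "rx": 0, "ry": 0, "rz": 0}

```text
time_s: 33.05
eef_pos: [0.5883, -0.1016, 0.296]
eef_rot: [0.602, 0.627, 0.345, -0.354]
ft_force: [-0.1, 0.2, -3.2]
opening: 0.0156
grip_force: 113.8
```

carry_out:
  commands:
    - {"tx": 20, "ty": 0, "tz": -13, "rx": 0, "ry": 0, "rz": 0}
    - {"tx": 25, "ty": 0, "tz": -16, "rx": 0, "ry": 0, "rz": 0}
    - {"tx": 1, "ty": 0, "tz": 7, "rx": 0, "ry": -0.5, "rz": 0}
    - {"tx": 2, "ty": 0, "tz": 12, "rx": 0, "ry": -0.9, "rz": 0}
    - {"tx": 2, "ty": 0, "tz": 12, "rx": 0, "ry": -0.9, "rz": 0}

```text
time_s: 33.55
eef_pos: [0.5873, -0.0766, 0.335]
eef_rot: [0.651, 0.676, 0.243, -0.247]
ft_force: [0.0, 1.0, -3.6]
opening: 0.0155
grip_force: 113.7
```

carry_out:
  commands:
    - {"tx": 2, "ty": 0, "tz": 12, "rx": 0, "ry": -0.9, "rz": 0}
    - {"tx": 2, "ty": 0, "tz": 12, "rx": 0, "ry": -0.9, "rz": 0}
    - {"tx": 2, "ty": 0, "tz": 12, "rx": 0, "ry": -0.9, "rz": 0}
    - {"tx": 2, "ty": 0, "tz": 12, "rx": 0, "ry": -0.9, "rz": 0}
    - {"tx": 2, "ty": 0, "tz": 12, "rx": 0, "ry": -0.9, "rz": 0}

```text
time_s: 34.05
eef_pos: [0.5859, -0.0397, 0.2873]
eef_rot: [0.693, 0.72, 0.031, -0.027]
ft_force: [-0.1, 1.1, -4.8]
opening: 0.0158
grip_force: 113.6
```

carry_out:
  commands:
    - {"tx": 0, "ty": 0, "tz": 0, "rx": 0, "ry": 0, "rz": 0}
    - {"tx": 0, "ty": 0, "tz": 0, "rx": 0, "ry": 0, "rz": 0}

```text
time_s: 34.25
eef_pos: [0.5854, -0.0389, 0.2865]
eef_rot: [0.692, 0.721, 0.032, -0.03]
ft_force: [-0.3, -1.0, -3.4]
opening: 0.0156
grip_force: 113.5
```

```bash
python3 lip.py
```

```text
t 34.25 pos [ 0.5854 -0.0389  0.2865] R [[-0.041, 0.999, 0.001], [0.995, 0.04, 0.087], [0.087, 0.004, -0.996]] q [ 0.29  0.31 -0.35  1.68  0.02  1.16 -0.02] F [-0.3 -1.  -3.4] op 0.015628073489806108 113.53178322315216
lip [ 0.5894 -0.1355  0.2565] tilt 4.9872556360772275
```

carry_out:
  commands:
    - {"tx": 10, "ty": 0, "tz": 0, "rx": 0, "ry": -0.62, "rz": 0}
    - {"tx": 34, "ty": -4, "tz": 0, "rx": 0, "ry": 0, "rz": 0.5}
    - {"tx": 40, "ty": -1, "tz": 0, "rx": 0, "ry": 0, "rz": 0.5}
    - {"tx": 40, "ty": 2, "tz": 0, "rx": 0, "ry": 0, "rz": 0.5}
    - {"tx": 40, "ty": 5, "tz": 0, "rx": 0, "ry": 0, "rz": 0.5}

```text
time_s: 34.75
eef_pos: [0.5985, 0.1204, 0.2872]
eef_rot: [0.789, 0.614, 0.001, 0.001]
ft_force: [0.9, 0.2, -4.4]
opening: 0.0155
grip_force: 113.6
```

```bash
python3 lip.py
python3 - <<'E'
from h import *
t=cam('top'); W=cloud(t); np.save('t8W.npy',W)
cv2.imwrite('pics/t8.png',cv2.resize(t['img'][150:310,180:390],(780,594),interpolation=cv2.INTER_CUBIC))
E
```

```text
t 34.75 pos [0.5985 0.1204 0.2872] R [[0.246, 0.969, 0.004], [0.969, -0.246, -0.0], [0.001, 0.004, -1.0]] q [-0.03  0.35 -0.36  1.63  0.13  1.18 -0.66] F [ 0.9  0.2 -4.4] op 0.015470695814446272 113.61606180667877
lip [0.5742 0.0245 0.2656] tilt 0.0399549091876911
```

View pics/t8.png

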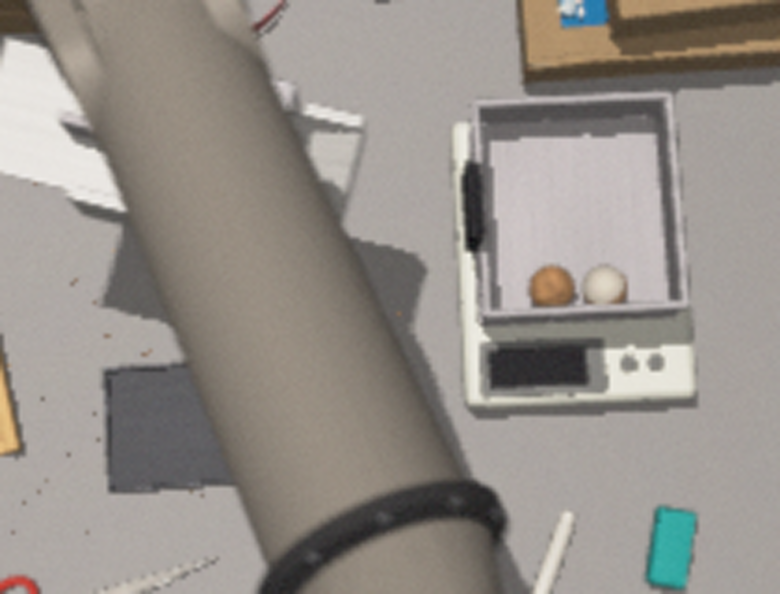

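Two nuts lie in the pan, at (552,285) and (605,284). To confirm none stayed behind, I turn the scoop's opening to the scene camera with its rear end lowered.

carry_out:
  commands:
    - {"tx": 0, "ty": 0, "tz": 0, "rx": 0, "ry": 0, "rz": 1}
    - {"tx": 0, "ty": 0, "tz": 0, "rx": 0, "ry": 0, "rz": 1}
    - {"tx": 0, "ty": 0, "tz": 0, "rx": 0, "ry": 0, "rz": 1}
    - {"tx": 0, "ty": 0, "tz": 0, "rx": 0, "ry": 0, "rz": 1}
    - {"tx": 0, "ty": 0, "tz": 0, "rx": 0, "ry": 0, "rz": 1}

```text
time_s: 35.3
eef_pos: [0.5989, 0.1188, 0.2868]
eef_rot: [0.952, 0.306, 0.002, 0.001]
ft_force: [0.2, 0.1, -3.8]
opening: 0.0157
grip_force: 113.5
```

carry_out:
  commands:
    - {"tx": 0, "ty": 0, "tz": 0, "rx": 0, "ry": 0, "rz": 1}
    - {"tx": 0, "ty": 0, "tz": 0, "rx": 0, "ry": 0, "rz": 1}
    - {"tx": 0, "ty": 0, "tz": 0, "rx": 0, "ry": 0, "rz": 1}
    - {"tx": 0, "ty": 0, "tz": 0, "rx": 0, "ry": 0, "rz": 1}
    - {"tx": 0, "ty": 0, "tz": 0, "rx": 0, "ry": 0, "rz": 1}

```text
time_s: 35.8
eef_pos: [0.5989, 0.1189, 0.2868]
eef_rot: [0.999, -0.038, 0.002, -0.0]
ft_force: [0.2, -0.6, -3.6]
opening: 0.0162
grip_force: 113.5
```

carry_out:
  commands:
    - {"tx": 0, "ty": 0, "tz": 0, "rx": 0, "ry": 0, "rz": 1}
    - {"tx": 0, "ty": 0, "tz": 0, "rx": 0, "ry": 0, "rz": 1}
    - {"tx": 0, "ty": 0, "tz": -5, "rx": 0, "ry": -1, "rz": 0}
    - {"tx": 0, "ty": 0, "tz": -5, "rx": 0, "ry": -1, "rz": 0}
    - {"tx": 0, "ty": 0, "tz": -5, "rx": 0, "ry": -1, "rz": 0}

```text
time_s: 36.3
eef_pos: [0.6015, 0.1186, 0.3034]
eef_rot: [0.963, -0.169, -0.204, -0.038]
ft_force: [0.0, 0.8, -4.4]
opening: 0.0156
grip_force: 113.6
```

```bash
python3 lip.py
python3 - <<'E'
from h import *
t=cam('scene'); s=r.state(); u,v=proj(t,[s['eef_pos']])[0].astype(int); print(u,v)
cv2.imwrite('pics/s9.png',cv2.resize(t['img'][max(0,v-60):v+70,max(0,u-75):u+75],(690,598),interpolation=cv2.INTER_CUBIC))
E
```

```text
t 36.3 pos [0.6015 0.1186 0.3034] R [[0.859, -0.342, -0.38], [-0.311, -0.94, 0.142], [-0.406, -0.004, -0.914]] q [-0.14  0.54 -0.08  1.35 -0.18  1.61 -2.1 ] F [ 0.   0.8 -4.4] op 0.01561347430238011 113.63695621490479
lip [0.5082 0.1524 0.3239] tilt -23.93679855722902
233 156
```

View pics/s9.png

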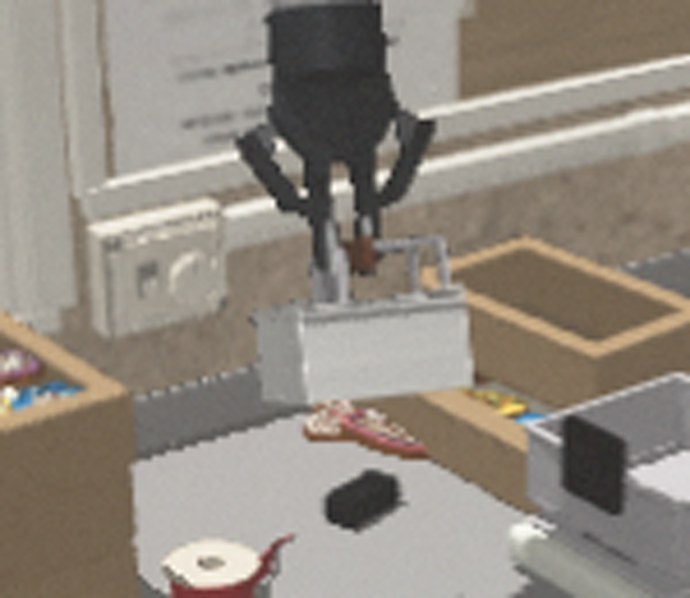

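carry_out:
  commands:
    - {"tx": 0, "ty": 0, "tz": 0, "rx": 0, "ry": 0.7, "rz": 0}
    - {"tx": 0, "ty": 0, "tz": 0, "rx": 0, "ry": 0.7, "rz": 0}
    - {"tx": 0, "ty": 0, "tz": 0, "rx": 0, "ry": 0, "rz": 0.6}
    - {"tx": 0, "ty": 0, "tz": 0, "rx": 0, "ry": 0, "rz": 0.6}
    - {"tx": 0, "ty": 0, "tz": 0, "rx": 0, "ry": 0, "rz": 0}

```text
time_s: 36.85
eef_pos: [0.6009, 0.1185, 0.3018]
eef_rot: [0.961, -0.254, -0.108, -0.011]
ft_force: [-0.6, -0.1, -3.7]
opening: 0.0156
grip_force: 113.5
```

```bash
python3 lip.py
python3 - <<'E'
from h import *
t=cam('scene'); s=r.state(); M=R.from_quat(s['eef_rot']).as_matrix(); p=np.array(s['eef_pos'])
tl=lambda a:p+M@((np.array(a)-[.011,-.001,.0755])*[1,-1,-1])
u,v=proj(t,[tl([-.05,0,.05])])[0].astype(int)
c=t['img'][v-30:v+30,u-35:u+35]; cv2.imwrite('pics/s10.png',cv2.resize(c,(700,600),interpolation=cv2.INTER_CUBIC))
W=cloud(t); L=(W-tl([0,0,0]))@(M@np.diag([1,-1,-1]))
m=(np.abs(L[...,1])<.045)&(L[...,0]>-.08)&(L[...,0]<.085)&(L[...,2]>-.01)&(L[...,2]<.05)
P=L[m]; print(len(P)); 
for a in range(-80,86,15):
    q=P[(P[:,0]>a/1e3)&(P[:,0]<(a+15)/1e3)]; print(a,len(q),np.round(np.percentile(q,[5,50,95],axis=0)[:,2],3) if len(q) else '')
E
```

```text
t 36.85 pos [0.6009 0.1185 0.3018] R [[0.847, -0.491, -0.203], [-0.487, -0.87, 0.075], [-0.214, 0.035, -0.976]] q [-0.21  0.43 -0.03  1.48 -0.11  1.41 -2.3 ] F [-0.6 -0.1 -3.7] op 0.015578399404424816 113.49357426166534
lip [0.5126 0.1683 0.3019] tilt -12.332652672330882
65
-80 4 [0.046 0.047 0.047]
-65 0 
-50 0 
-35 0 
-20 0 
-5 0 
10 0 
25 0 
40 0 
55 0 
70 61 [0.023 0.032 0.039]
85 0
```

View pics/s10.png

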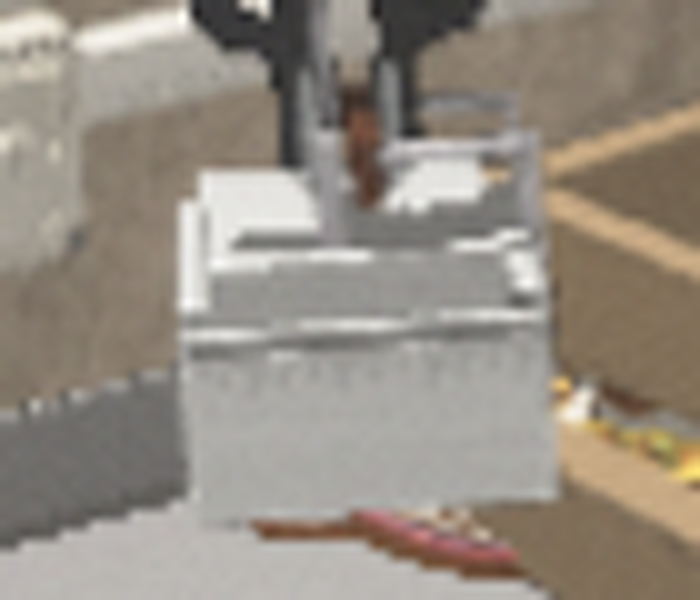

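The view through the opening shows only the bare grey back wall, with no brown nut, so the scoop is empty. I level it and carry it to the rest.

carry_out:
  commands:
    - {"tx": 0, "ty": 0, "tz": 0, "rx": 0, "ry": 0, "rz": -0.6}
    - {"tx": 0, "ty": 0, "tz": 0, "rx": 0, "ry": 0, "rz": -0.6}
    - {"tx": 0, "ty": 0, "tz": 0, "rx": 0, "ry": 0.8, "rz": 0}
    - {"tx": 0, "ty": 0, "tz": 0, "rx": 0, "ry": 0.8, "rz": 0}
    - {"tx": 0, "ty": 0, "tz": 0, "rx": 0, "ry": 0, "rz": -1}

```text
time_s: 37.4
eef_pos: [0.5986, 0.1211, 0.302]
eef_rot: [0.995, -0.101, 0.003, 0.0]
ft_force: [-0.1, 0.5, -3.4]
opening: 0.0158
grip_force: 113.6
```

carry_out:
  commands:
    - {"tx": 0, "ty": 0, "tz": 0, "rx": 0, "ry": 0, "rz": -1}
    - {"tx": 0, "ty": 0, "tz": 0, "rx": 0, "ry": 0, "rz": -1}
    - {"tx": 0, "ty": 0, "tz": 0, "rx": 0, "ry": 0, "rz": -1}
    - {"tx": 0, "ty": 0, "tz": 0, "rx": 0, "ry": 0, "rz": 0}
    - {"tx": 0, "ty": 0, "tz": 0, "rx": 0, "ry": 0, "rz": 0}

```text
time_s: 37.9
eef_pos: [0.6006, 0.1193, 0.3014]
eef_rot: [0.995, 0.104, 0.002, 0.001]
ft_force: [-0.1, 0.5, -3.6]
opening: 0.0155
grip_force: 113.6
```

```bash
python3 lip.py
python3 - <<'E'
from fit import *
# rest pose from first top cloud: points of rest top/rails visible
W=np.load('topW.npy').reshape(-1,3); x,y,z=W.T
# and now (rest free) 
W=cloud(cam('top')).reshape(-1,3); x,y,z=W.T
P=W[(x>.34)&(x<.66)&(y>.25)&(y<.5)&(z>.006)&(z<.024)]
for yw in (12.5,13.3,14):
    L=frame(P[:,:2],np.radians(yw)); lo,hi=np.percentile(L,[.7,99.3],axis=0); c=(lo+hi)/2; a=np.radians(yw)
    print(yw,len(P),np.round(hi-lo,4),'ctr',np.round([[np.cos(a),-np.sin(a)],[np.sin(a),np.cos(a)]]@c,4))
E
```

```text
t 37.9 pos [0.6006 0.1193 0.3014] R [[0.979, 0.206, 0.004], [0.206, -0.979, -0.001], [0.004, 0.002, -1.0]] q [-0.18  0.32 -0.15  1.62  0.05  1.2  -1.71] F [-0.1  0.5 -3.6] op 0.015526100613587572 113.64635288715363
lip [0.5039 0.0989 0.2795] tilt 0.23334849249750597
12.5 3716 [0.2768 0.1932] ctr [0.4967 0.3726]
13.3 3716 [0.2773 0.1929] ctr [0.496  0.3721]
14 3716 [0.2776 0.1915] ctr [0.496  0.3723]
```

carry_out:
  commands:
    - {"tx": 0, "ty": 0, "tz": 0, "rx": 0, "ry": 0, "rz": -0.16}
    - {"tx": -2, "ty": -28, "tz": 0, "rx": 0, "ry": 0, "rz": 0}
    - {"tx": -3, "ty": -40, "tz": 0, "rx": 0, "ry": 0, "rz": 0}
    - {"tx": -3, "ty": -40, "tz": 0, "rx": 0, "ry": 0, "rz": 0}
    - {"tx": -3, "ty": -40, "tz": 0, "rx": 0, "ry": 0, "rz": 0}

```text
time_s: 38.45
eef_pos: [0.5551, 0.2627, 0.3013]
eef_rot: [0.993, 0.116, 0.003, 0.001]
ft_force: [1.0, 0.7, -3.5]
opening: 0.0155
grip_force: 113.6
```

carry_out:
  commands:
    - {"tx": -3, "ty": -40, "tz": 0, "rx": 0, "ry": 0, "rz": 0}
    - {"tx": -3, "ty": -40, "tz": 0, "rx": 0, "ry": 0, "rz": 0}
    - {"tx": -2, "ty": -30, "tz": 0, "rx": 0, "ry": 0, "rz": 0}
    - {"tx": 0, "ty": -16.6, "tz": 0, "rx": 0, "ry": 0, "rz": 0}
    - {"tx": 0, "ty": 0, "tz": 20, "rx": 0, "ry": 0, "rz": 0}

```text
time_s: 38.95
eef_pos: [0.5184, 0.3872, 0.2834]
eef_rot: [0.993, 0.119, 0.005, -0.001]
ft_force: [0.5, 0.2, -2.9]
opening: 0.016
grip_force: 113.6
```

carry_out:
  commands:
    - {"tx": 0, "ty": 0, "tz": 40, "rx": 0, "ry": 0, "rz": 0}
    - {"tx": 0, "ty": 0, "tz": 40, "rx": 0, "ry": 0, "rz": 0}
    - {"tx": 0, "ty": 0, "tz": 30, "rx": 0, "ry": 0, "rz": 0}
    - {"tx": 0, "ty": 0, "tz": 0, "rx": 0, "ry": 0, "rz": 0}
    - {"tx": 0, "ty": 0, "tz": 0, "rx": 0, "ry": 0, "rz": 0}

```text
time_s: 39.45
eef_pos: [0.52, 0.382, 0.1713]
eef_rot: [0.993, 0.116, 0.002, 0.001]
ft_force: [0.1, 0.0, -4.0]
opening: 0.0157
grip_force: 113.5
```

carry_out:
  commands:
    - {"tx": 0, "ty": 0, "tz": 25, "rx": 0, "ry": 0, "rz": 0}
    - {"tx": 0, "ty": 0, "tz": 25, "rx": 0, "ry": 0, "rz": 0}
    - {"tx": 0, "ty": 0, "tz": 15, "rx": 0, "ry": 0, "rz": 0}
    - {"tx": 0, "ty": 0, "tz": 8, "rx": 0, "ry": 0, "rz": 0}
    - {"tx": 0, "ty": 0, "tz": 5, "rx": 0, "ry": 0, "rz": 0}

```text
time_s: 39.95
eef_pos: [0.5203, 0.3828, 0.0935]
eef_rot: [0.993, 0.116, 0.003, 0.001]
ft_force: [-0.2, -0.5, -3.5]
opening: 0.0157
grip_force: 113.6
```

carry_out:
  commands:
    - {"tx": 0, "ty": 0, "tz": 3, "rx": 0, "ry": 0, "rz": 0}
    - {"tx": 0, "ty": 0, "tz": 2, "rx": 0, "ry": 0, "rz": 0}
    - {"tx": 0, "ty": 0, "tz": 1.5, "rx": 0, "ry": 0, "rz": 0}
    - {"tx": 0, "ty": 0, "tz": 0, "rx": 0, "ry": 0, "rz": 0}
    - {"tx": 0, "ty": 0, "tz": 0, "rx": 0, "ry": 0, "rz": 0}

```text
time_s: 40.45
eef_pos: [0.5199, 0.3826, 0.0867]
eef_rot: [0.993, 0.116, 0.003, 0.001]
ft_force: [0.3, -1.0, -2.5]
opening: 0.016
grip_force: 113.6
```

carry_out:
  commands:
    - {"tx": 0, "ty": 0, "tz": 1, "rx": 0, "ry": 0, "rz": 0}
    - {"tx": 0, "ty": 0, "tz": 1, "rx": 0, "ry": 0, "rz": 0}
    - {"tx": 0, "ty": 0, "tz": 0, "rx": 0, "ry": 0, "rz": 0}
    - {"tx": 0, "ty": 0, "tz": 0, "rx": 0, "ry": 0, "rz": 0}

```text
time_s: 40.85
eef_pos: [0.5202, 0.3825, 0.0863]
eef_rot: [0.993, 0.116, 0.003, 0.001]
ft_force: [-3.2, -3.3, 9.5]
opening: 0.0158
grip_force: 115.5
```

carry_out:
  commands:
    - {"tx": 0, "ty": 0, "tz": 0, "rx": 0, "ry": 0, "rz": 0}
    - {"tx": 0, "ty": 0, "tz": 0, "rx": 0, "ry": 0, "rz": 0}
    - {"tx": 0, "ty": 0, "tz": 0, "rx": 0, "ry": 0, "rz": 0}
    - {"tx": 0, "ty": 0, "tz": -30, "rx": 0, "ry": 0, "rz": 0}
    - {"tx": 0, "ty": 0, "tz": -46, "rx": 0, "ry": 0, "rz": 0}
  fingers: 50

```text
time_s: 41.35
eef_pos: [0.5175, 0.3809, 0.1579]
eef_rot: [0.993, 0.117, -0.0, 0.003]
ft_force: [0.7, 0.9, -0.3]
opening: 0.043
grip_force: 0.0
```

carry_out:
  commands:
    - {"tx": 12, "ty": -3, "tz": 0, "rx": 0, "ry": 0, "rz": 0}
    - {"tx": 12, "ty": -3, "tz": 0, "rx": 0, "ry": 0, "rz": 0}
    - {"tx": 0, "ty": 0, "tz": 0, "rx": 0, "ry": 0, "rz": 0}
    - {"tx": 0, "ty": 0, "tz": 0, "rx": 0, "ry": 0, "rz": 0}

```text
time_s: 41.75
eef_pos: [0.5407, 0.3936, 0.1597]
eef_rot: [0.993, 0.116, 0.002, 0.001]
ft_force: [0.5, -0.3, -0.2]
opening: 0.043
grip_force: 0.0
```

```bash
python3 lip.py; python3 -c "
from sc import *
s=cam('scene'); scoop([.5078,.3805,.010],13.2,cloud(s))"
```

```text
t 41.75 pos [0.5407 0.3936 0.1597] R [[0.973, 0.231, 0.004], [0.231, -0.973, -0.002], [0.003, 0.003, -1.0]] q [-0.55  0.55 -0.24  1.62  0.15  0.99 -2.18] F [ 0.5 -0.3 -0.2] op 0.042956915313545736 0.0
lip [0.4445 0.3706 0.1379] tilt 0.19355274513304785
thumb 83 [[0.015, -0.0, 0.107], [0.029, 0.007, 0.12], [0.049, 0.012, 0.13]]
flange 213 [[-0.038, -0.002, 0.066], [0.038, 0.008, 0.082], [0.101, 0.011, 0.092]]
lidtop 529 [[-0.091, 0.013, 0.051], [0.048, 0.034, 0.06], [0.156, 0.05, 0.065]]
side 393 [[-0.093, 0.034, 0.021], [-0.022, 0.05, 0.035], [0.085, 0.054, 0.049]]
```

carry_out:
  commands:
    - {"tx": 0, "ty": 0, "tz": 20, "rx": 0, "ry": 0, "rz": 0}
    - {"tx": 0, "ty": 0, "tz": 20, "rx": 0, "ry": 0, "rz": 0}
    - {"tx": 0, "ty": 0, "tz": 0, "rx": 0, "ry": 0, "rz": 0}
    - {"tx": 0, "ty": 0, "tz": 0, "rx": 0, "ry": 0, "rz": 0}
    - {"tx": 0, "ty": 0, "tz": 0, "rx": 0, "ry": 0, "rz": 0}

```text
time_s: 42.3
eef_pos: [0.5417, 0.3943, 0.1215]
eef_rot: [0.993, 0.117, 0.003, 0.001]
ft_force: [0.8, 0.8, -0.2]
opening: 0.0427
grip_force: 0.0
```

carry_out:
  commands:
    - {"tx": 0, "ty": 0, "tz": 0, "rx": 0, "ry": 0, "rz": 0}
    - {"tx": 0, "ty": 0, "tz": 0, "rx": 0, "ry": 0, "rz": 0}
    - {"tx": 0, "ty": 0, "tz": 0, "rx": 0, "ry": 0, "rz": 0}
    - {"tx": 0, "ty": 0, "tz": 0, "rx": 0, "ry": 0, "rz": 0}
    - {"tx": 0, "ty": 0, "tz": 0, "rx": 0, "ry": 0, "rz": 0}
  fingers: 0
  grip_force: 20

```text
time_s: 42.8
eef_pos: [0.5417, 0.3941, 0.1211]
eef_rot: [0.993, 0.116, 0.003, 0.001]
ft_force: [-2.2, -0.0, 6.2]
opening: 0.0072
grip_force: 25.6
```

carry_out:
  commands:
    - {"tx": -6, "ty": 0, "tz": 0, "rx": 0, "ry": 0, "rz": 0}
    - {"tx": -12, "ty": 0, "tz": 0, "rx": 0, "ry": 0, "rz": 0}
    - {"tx": -12, "ty": 0, "tz": 0, "rx": 0, "ry": 0, "rz": 0}
    - {"tx": -12, "ty": 0, "tz": 0, "rx": 0, "ry": 0, "rz": 0}
    - {"tx": -12, "ty": 0, "tz": 0, "rx": 0, "ry": 0, "rz": 0}

```text
time_s: 43.3
eef_pos: [0.4889, 0.3817, 0.121]
eef_rot: [0.993, 0.116, 0.003, 0.001]
ft_force: [0.8, -0.3, 6.5]
opening: 0.0073
grip_force: 25.8
```

carry_out:
  commands:
    - {"tx": -9, "ty": 0, "tz": 0, "rx": 0, "ry": 0, "rz": 0}
    - {"tx": -6, "ty": 0, "tz": 0, "rx": 0, "ry": 0, "rz": 0}
    - {"tx": -4, "ty": 0, "tz": 0, "rx": 0, "ry": 0, "rz": 0}
    - {"tx": -2, "ty": 0, "tz": 0, "rx": 0, "ry": 0, "rz": 0}
    - {"tx": 0, "ty": 0, "tz": 0, "rx": 0, "ry": 0, "rz": 0}

```text
time_s: 43.8
eef_pos: [0.4686, 0.3769, 0.121]
eef_rot: [0.993, 0.117, 0.003, 0.001]
ft_force: [0.4, -0.6, 5.8]
opening: 0.0074
grip_force: 25.8
```

carry_out:
  commands:
    - {"tx": -1, "ty": 0, "tz": 0, "rx": 0, "ry": 0, "rz": 0}
    - {"tx": -1, "ty": 0, "tz": 0, "rx": 0, "ry": 0, "rz": 0}
    - {"tx": -0.7, "ty": 0, "tz": 0, "rx": 0, "ry": 0, "rz": 0}
    - {"tx": 0, "ty": 0, "tz": 0, "rx": 0, "ry": 0, "rz": 0}

```text
time_s: 44.2
eef_pos: [0.4672, 0.3765, 0.1211]
eef_rot: [0.993, 0.116, 0.004, 0.0]
ft_force: [4.2, 0.6, 6.0]
opening: 0.0071
grip_force: 25.6
```

carry_out:
  commands:
    - {"tx": 0, "ty": 0, "tz": 0, "rx": 0, "ry": 0, "rz": 0}
    - {"tx": 0, "ty": 0, "tz": 0, "rx": 0, "ry": 0, "rz": 0}
    - {"tx": 0, "ty": 0, "tz": 0, "rx": 0, "ry": 0, "rz": 0}
    - {"tx": 0, "ty": 0, "tz": -30, "rx": 0, "ry": 0, "rz": 0}
    - {"tx": 0, "ty": 0, "tz": -45, "rx": 0, "ry": 0, "rz": 0}
  fingers: 50

```text
time_s: 44.7
eef_pos: [0.4634, 0.3741, 0.1925]
eef_rot: [0.993, 0.117, -0.001, 0.003]
ft_force: [1.6, 0.9, -0.1]
opening: 0.0427
grip_force: 0.0
```

carry_out:
  commands:
    - {"tx": 0, "ty": 0, "tz": -15, "rx": 0, "ry": 0, "rz": 0}
    - {"tx": 0, "ty": 0, "tz": 0, "rx": 0, "ry": 0, "rz": 0}
    - {"tx": 0, "ty": 0, "tz": 0, "rx": 0, "ry": 0, "rz": 0}
  fingers: 70

```text
time_s: 45.0
eef_pos: [0.4649, 0.3755, 0.2092]
eef_rot: [0.993, 0.117, 0.002, 0.001]
ft_force: [0.3, -0.4, 0.1]
opening: 0.06
grip_force: 0.0
```

```bash
cat > bars.py <<'E'
from fit import *
def bars(n='top'):
    s=cam(n); W=cloud(s); g=s['img'].astype(int); x,y,z=[W[...,i] for i in range(3)]
    m=(g.min(2)>140)&(z>.019)&(z<.034)&(x>.3)&(x<.7)&(y>-.06)&(y<.27)
    k,l,stt,c=cv2.connectedComponentsWithStats(m.astype(np.uint8))
    for i in range(1,k):
        if stt[i,4]>60:
            P=W[l==i]; q=cv2.minAreaRect((P[:,:2]*1000).astype(np.float32)); print(n,stt[i,4],'ctr',np.round(np.mean(cv2.boxPoints(q),axis=0),1),np.round(P.mean(0)*1000,1),np.round(q[1],1),round(q[2],1),'px',np.round(c[i]))
    for d in r.look_for('bar1_c',n): e=d['extent']; print(round(d['score'],2),np.round(e),np.round(W[int(e[1]),int(e[0])],3), g[int(e[1]),int(e[0])])
    return s,W
if __name__=='__main__': st(); bars('top'); bars('scene')
E
python3 bars.py; python3 -c "
from sc import *
s=cam('scene'); scoop([.5078,.3805,.010],13.2,cloud(s))"
```

```text
t 45.0 pos [0.4649 0.3755 0.2092] R [[0.973, 0.231, 0.004], [0.231, -0.973, -0.002], [0.004, 0.003, -1.0]] q [-0.58  0.39 -0.27  1.76  0.12  1.01 -2.23] F [ 0.3 -0.4  0.1] op 0.06002579771748493 0.0
top 182 ctr [447.5  55.1] [446.3  55.5  26.7] [56.8 26.9] 0.2 px [262. 259.]
top 177 ctr [438.  110.3] [437.3 110.1  26. ] [57.2 27.9] 6.5 px [244. 262.]
0.74 [286. 142.  21.   9.] [ 0.812 -0.015  0.024] [42 41 39]
0.72 [226. 203.  17.  22.] [0.62  0.169 0.019] [182 188  66]
0.7 [261. 259.  10.  21.] [0.446 0.062 0.026] [203 217 225]
0.58 [360. 297.  12.  24.] [ 0.333 -0.23   0.024] [169 174  55]
0.56 [410. 306.  18.  23.] [ 0.308 -0.372  0.023] [168 175  58]
0.3 [153. 233.  63.  77.] [0.519 0.37  0.07 ] [143 149 153]
scene 110 ctr [446.5  50.3] [444.6  53.6  26.2] [34.1 61.2] 89.2 px [281. 252.]
scene 113 ctr [436.  107.9] [434.8 108.4  25.9] [57.9 32.3] 8.7 px [268. 259.]
0.72 [373. 243.  20.  15.] [ 0.32  -0.221  0.021] [189 195  94]
0.69 [240. 204.  16.  10.] [ 0.801 -0.033  0.016] [52 53 55]
0.66 [280. 258.  21.  16.] [0.436 0.067 0.016] [ 90 113 141]
0.49 [222. 245.  19.  13.] [0.594 0.172 0.021] [161 166  84]
thumb 83 [[-0.06, 0.002, 0.107], [-0.046, 0.008, 0.12], [-0.024, 0.011, 0.13]]
flange 207 [[-0.078, -0.0, 0.067], [-0.026, 0.007, 0.08], [0.036, 0.012, 0.092]]
lidtop 531 [[-0.091, 0.013, 0.052], [-0.01, 0.031, 0.061], [0.081, 0.05, 0.065]]
side 394 [[-0.093, 0.033, 0.02], [-0.022, 0.05, 0.035], [0.084, 0.054, 0.049]]
```

The scoop is on its rest with the lid shut. The two white-iced bars, the only ones on the tray, are at top-camera pixels (262,259) and (244,262); the turquoise and black blocks are excluded by colour and place. I take the left bar first.

carry_out:
  commands:
    - {"tx": 0, "ty": 0, "tz": 0, "rx": 0, "ry": 0, "rz": 0.84}
    - {"tx": -8, "ty": 37, "tz": 0, "rx": 0, "ry": 0, "rz": 0}
    - {"tx": -8, "ty": 37, "tz": 0, "rx": 0, "ry": 0, "rz": 0}
    - {"tx": -8, "ty": 37, "tz": 0, "rx": 0, "ry": 0, "rz": 0}
    - {"tx": -8, "ty": 37, "tz": 0, "rx": 0, "ry": 0, "rz": 0}
  fingers: 50

```text
time_s: 45.75
eef_pos: [0.4502, 0.2237, 0.2095]
eef_rot: [0.998, 0.058, 0.002, 0.001]
ft_force: [0.1, 0.4, 0.5]
opening: 0.0428
grip_force: 0.0
```

carry_out:
  commands:
    - {"tx": -8, "ty": 37, "tz": 0, "rx": 0, "ry": 0, "rz": 0}
    - {"tx": -8, "ty": 37, "tz": 0, "rx": 0, "ry": 0, "rz": 0}
    - {"tx": -8.7, "ty": 38.5, "tz": 0, "rx": 0, "ry": 0, "rz": 0}
    - {"tx": 0, "ty": 0, "tz": 40, "rx": 0, "ry": 0, "rz": 0}
    - {"tx": 0, "ty": 0, "tz": 40, "rx": 0, "ry": 0, "rz": 0}

```text
time_s: 46.25
eef_pos: [0.4407, 0.1093, 0.1302]
eef_rot: [0.998, 0.056, 0.004, 0.001]
ft_force: [1.0, 0.9, -0.6]
opening: 0.0426
grip_force: 0.0
```

carry_out:
  commands:
    - {"tx": 0, "ty": 0, "tz": 30, "rx": 0, "ry": 0, "rz": 0}
    - {"tx": 0, "ty": 0, "tz": 30, "rx": 0, "ry": 0, "rz": 0}
    - {"tx": 0, "ty": 0, "tz": 0, "rx": 0, "ry": 0, "rz": 0}
    - {"tx": 0, "ty": 0, "tz": 0, "rx": 0, "ry": 0, "rz": 0}
    - {"tx": 0, "ty": 0, "tz": 0, "rx": 0, "ry": 0, "rz": 0}

```text
time_s: 46.75
eef_pos: [0.441, 0.1109, 0.0716]
eef_rot: [0.998, 0.058, 0.003, 0.001]
ft_force: [0.3, -0.2, 0.5]
opening: 0.043
grip_force: 0.0
```

```bash
python3 -c "
from bars import *
st(); bars('scene')"
```

```text
t 46.75 pos [0.441  0.1109 0.0716] R [[0.993, 0.116, 0.007], [0.116, -0.993, -0.001], [0.007, 0.002, -1.0]] q [-0.27  0.36 -0.14  2.2   0.1   0.58 -1.93] F [ 0.3 -0.2  0.5] op 0.042964632886535334 0.0
scene 69 ctr [454.4  51.3] [453.7  54.5  26.7] [33.4 48.9] 86.1 px [279. 250.]
scene 62 ctr [445.6 107.5] [446.8 109.3  26.4] [38.7 29.5] 13.4 px [266. 257.]
0.69 [222. 244.  18.  14.] [0.603 0.166 0.018] [179 186  88]
0.58 [370. 245.  14.  15.] [ 0.329 -0.213  0.016] [119 121  65]
0.5 [281. 256.  16.  16.] [0.423 0.069 0.028] [122 132 143]
0.29 [309. 201.  51.  42.] [ 0.61  -0.191  0.061] [219 217 220]
```

carry_out:
  commands:
    - {"tx": -1, "ty": 0.5, "tz": 25, "rx": 0, "ry": 0, "rz": 0}
    - {"tx": 0, "ty": 0, "tz": 20, "rx": 0, "ry": 0, "rz": 0}
    - {"tx": 0, "ty": 0, "tz": 12, "rx": 0, "ry": 0, "rz": 0}
    - {"tx": 0, "ty": 0, "tz": 6, "rx": 0, "ry": 0, "rz": 0}
    - {"tx": 0, "ty": 0, "tz": 0, "rx": 0, "ry": 0, "rz": 0}

```text
time_s: 47.35
eef_pos: [0.4394, 0.1098, 0.0072]
eef_rot: [0.998, 0.058, 0.002, 0.001]
ft_force: [-0.6, -0.6, -0.1]
opening: 0.043
grip_force: 0.0
```

carry_out:
  commands:
    - {"tx": 0, "ty": 0, "tz": 0, "rx": 0, "ry": 0, "rz": 0}
    - {"tx": 0, "ty": 0, "tz": 0, "rx": 0, "ry": 0, "rz": 0}
    - {"tx": 0, "ty": 0, "tz": 0, "rx": 0, "ry": 0, "rz": 0}
    - {"tx": 0, "ty": 0, "tz": 0, "rx": 0, "ry": 0, "rz": 0}
    - {"tx": 0, "ty": 0, "tz": 0, "rx": 0, "ry": 0, "rz": 0}
  fingers: 0
  grip_force: 40

```text
time_s: 47.85
eef_pos: [0.4399, 0.1099, 0.008]
eef_rot: [0.998, 0.058, 0.003, 0.001]
ft_force: [-1.0, -0.1, 6.5]
opening: 0.0312
grip_force: 40.7
```

carry_out:
  commands:
    - {"tx": 0, "ty": 0, "tz": -10, "rx": 0, "ry": 0, "rz": 0}
    - {"tx": 0, "ty": 0, "tz": -30, "rx": 0, "ry": 0, "rz": 0}
    - {"tx": 0, "ty": 0, "tz": -40, "rx": 0, "ry": 0, "rz": 0}
    - {"tx": 0, "ty": 0, "tz": -40, "rx": 0, "ry": 0, "rz": 0}
    - {"tx": 0, "ty": 0, "tz": -40, "rx": 0, "ry": 0, "rz": 0}

```text
time_s: 48.35
eef_pos: [0.4379, 0.1098, 0.1694]
eef_rot: [0.998, 0.058, 0.002, 0.001]
ft_force: [1.1, 0.4, -1.1]
opening: 0.0313
grip_force: 39.9
```

```bash
python3 -c "
from bars import *
st(); s,W=bars('scene')
t=cam('top'); W=cloud(t); x,y,z=[W[...,i] for i in range(3)]
m=(x>.51)&(x<.68)&(y>-.24)&(y<-.08)&(z>.07)&(z<.105)
P=W[m]; print('nuts',len(P)); 
import scipy.cluster.vq as v
if len(P)>10: print(v.kmeans2(P,2,seed=1,minit='++')[0])
"
```

```text
t 48.35 pos [0.4379 0.1098 0.1694] R [[0.993, 0.116, 0.005], [0.116, -0.993, -0.001], [0.005, 0.002, -1.0]] q [-0.24  0.19 -0.17  2.13  0.05  0.82 -1.89] F [ 1.1  0.4 -1.1] op 0.031332937855174776 39.89551305770874
scene 104 ctr [445.   51.8] [444.7  53.7  26.6] [62.5 34.5] 1.4 px [281. 252.]
0.71 [280. 256.  22.  14.] [0.436 0.067 0.024] [136 161 185]
0.59 [222. 245.  18.  17.] [0.594 0.172 0.021] [157 160  80]
0.58 [371. 247.  18.  16.] [ 0.327 -0.217  0.004] [131 134 111]
0.5 [241. 203.  14.   8.] [ 0.796 -0.034  0.022] [44 46 46]
nuts 489
[[ 0.6616483  -0.17234679  0.08827133]
 [ 0.53568608 -0.17040338  0.08971958]]
```

carry_out:
  commands:
    - {"tx": 0, "ty": 0, "tz": -30, "rx": 0, "ry": 0, "rz": 0.54}
    - {"tx": 19, "ty": 33, "tz": 0, "rx": 0, "ry": 0, "rz": 0}
    - {"tx": 20, "ty": 35, "tz": 0, "rx": 0, "ry": 0, "rz": 0}
    - {"tx": 20, "ty": 35, "tz": 0, "rx": 0, "ry": 0, "rz": 0}
    - {"tx": 20, "ty": 35, "tz": 0, "rx": 0, "ry": 0, "rz": 0}

```text
time_s: 49.0
eef_pos: [0.5225, -0.026, 0.1967]
eef_rot: [1.0, 0.021, 0.001, 0.001]
ft_force: [0.6, 1.0, 0.0]
opening: 0.0316
grip_force: 39.9
```

carry_out:
  commands:
    - {"tx": 20, "ty": 35, "tz": 0, "rx": 0, "ry": 0, "rz": 0}
    - {"tx": 20, "ty": 35, "tz": 0, "rx": 0, "ry": 0, "rz": 0}
    - {"tx": 20, "ty": 35, "tz": 0, "rx": 0, "ry": 0, "rz": 0}
    - {"tx": 19, "ty": 33, "tz": 0, "rx": 0, "ry": 0, "rz": 0}
    - {"tx": 16, "ty": 29.6, "tz": 0, "rx": 0, "ry": 0, "rz": 0}

```text
time_s: 49.5
eef_pos: [0.6244, -0.1899, 0.1968]
eef_rot: [1.0, 0.02, 0.001, 0.001]
ft_force: [0.6, -0.7, -0.7]
opening: 0.0309
grip_force: 39.9
```

carry_out:
  commands:
    - {"tx": 0, "ty": 0, "tz": 40, "rx": 0, "ry": 0, "rz": 0}
    - {"tx": 0, "ty": 0, "tz": 0, "rx": 0, "ry": 0, "rz": 0}
    - {"tx": 0, "ty": 0, "tz": 0, "rx": 0, "ry": 0, "rz": 0}

```text
time_s: 49.8
eef_pos: [0.6234, -0.1872, 0.157]
eef_rot: [1.0, 0.021, 0.0, 0.0]
ft_force: [-1.5, 0.0, 0.6]
opening: 0.031
grip_force: 39.9
```

carry_out:
  commands:
    - {"tx": 0, "ty": 0, "tz": 30, "rx": 0, "ry": 0, "rz": 0}
    - {"tx": 0, "ty": 0, "tz": 30, "rx": 0, "ry": 0, "rz": 0}
    - {"tx": 0, "ty": 0, "tz": 20, "rx": 0, "ry": 0, "rz": 0}
    - {"tx": 0, "ty": 0, "tz": 6, "rx": 0, "ry": 0, "rz": 0}
    - {"tx": 0, "ty": 0, "tz": 0, "rx": 0, "ry": 0, "rz": 0}

```text
time_s: 50.3
eef_pos: [0.6256, -0.1876, 0.0734]
eef_rot: [1.0, 0.021, 0.003, 0.001]
ft_force: [0.5, 0.2, -0.5]
opening: 0.0308
grip_force: 40.2
```

carry_out:
  commands:
    - {"tx": 0, "ty": 0, "tz": 0, "rx": 0, "ry": 0, "rz": 0}
    - {"tx": 0, "ty": 0, "tz": 0, "rx": 0, "ry": 0, "rz": 0}
    - {"tx": 0, "ty": 0, "tz": 0, "rx": 0, "ry": 0, "rz": 0}
    - {"tx": 0, "ty": 0, "tz": 0, "rx": 0, "ry": 0, "rz": 0}
    - {"tx": 0, "ty": 0, "tz": -20, "rx": 0, "ry": 0, "rz": 0}
  fingers: 46

```text
time_s: 50.8
eef_pos: [0.6236, -0.1879, 0.0909]
eef_rot: [1.0, 0.02, 0.0, 0.0]
ft_force: [0.0, 0.3, 0.1]
opening: 0.0392
grip_force: 0.0
```

carry_out:
  commands:
    - {"tx": 0, "ty": 0, "tz": -40, "rx": 0, "ry": 0, "rz": 0}
    - {"tx": 0, "ty": 0, "tz": -40, "rx": 0, "ry": 0, "rz": 0}
    - {"tx": 0, "ty": 0, "tz": -30, "rx": 0, "ry": 0, "rz": 0}
    - {"tx": -16, "ty": -29, "tz": 0, "rx": 0, "ry": 0, "rz": 0}
    - {"tx": -22, "ty": -33, "tz": 0, "rx": 0, "ry": 0, "rz": 0}

```text
time_s: 51.3
eef_pos: [0.5849, -0.1286, 0.2038]
eef_rot: [1.0, 0.019, 0.004, 0.001]
ft_force: [-0.1, 0.6, -0.6]
opening: 0.0392
grip_force: 0.0
```

carry_out:
  commands:
    - {"tx": -26, "ty": -34, "tz": 0, "rx": 0, "ry": 0, "rz": 0}
    - {"tx": -26, "ty": -34, "tz": 0, "rx": 0, "ry": 0, "rz": 0}
    - {"tx": -26, "ty": -34, "tz": 0, "rx": 0, "ry": 0, "rz": 0}
    - {"tx": -26, "ty": -34, "tz": 0, "rx": 0, "ry": 0, "rz": 0}
    - {"tx": -20, "ty": -30, "tz": 0, "rx": 0, "ry": 0, "rz": 0}

```text
time_s: 51.8
eef_pos: [0.4516, 0.0343, 0.2016]
eef_rot: [1.0, 0.021, 0.002, 0.001]
ft_force: [0.9, 0.7, 0.3]
opening: 0.0391
grip_force: 0.0
```

```bash
python3 -c "
from bars import *
st(); bars('scene')"
```

```text
t 51.8 pos [0.4516 0.0343 0.2016] R [[0.999, 0.041, 0.005], [0.041, -0.999, -0.002], [0.005, 0.002, -1.0]] q [-0.13  0.15 -0.09  2.1   0.02  0.9  -1.76] F [0.9 0.7 0.3] op 0.039091424459753804 0.0
scene 106 ctr [444.7  53.9] [444.7  53.8  26.5] [62.2 32. ] 0.5 px [281. 252.]
0.69 [372. 245.  17.  17.] [ 0.322 -0.215  0.019] [126 129  64]
0.67 [240. 204.  14.  12.] [ 0.806 -0.036  0.013] [50 49 54]
0.62 [280. 254.  17.  17.] [0.437 0.062 0.028] [233 240 244]
0.59 [221. 244.  20.  15.] [0.601 0.172 0.018] [158 165  83]
0.55 [304. 199.  63.  49.] [ 0.617 -0.174  0.074] [ 84 109 136]
```

carry_out:
  commands:
    - {"tx": -3, "ty": -18, "tz": 20, "rx": 0, "ry": 0, "rz": 0.25}
    - {"tx": 0, "ty": 0, "tz": 40, "rx": 0, "ry": 0, "rz": 0}
    - {"tx": 0, "ty": 0, "tz": 40, "rx": 0, "ry": 0, "rz": 0}
    - {"tx": 0, "ty": 0, "tz": 30, "rx": 0, "ry": 0, "rz": 0}
    - {"tx": 0, "ty": 0, "tz": 0, "rx": 0, "ry": 0, "rz": 0}
  fingers: 56

```text
time_s: 52.4
eef_pos: [0.448, 0.0495, 0.0685]
eef_rot: [1.0, 0.003, -0.001, 0.002]
ft_force: [-0.7, 0.8, 0.6]
opening: 0.0481
grip_force: 0.0
```

carry_out:
  commands:
    - {"tx": 0, "ty": 0, "tz": 0, "rx": 0, "ry": 0, "rz": 0}
    - {"tx": 0, "ty": 0, "tz": 0, "rx": 0, "ry": 0, "rz": 0}
    - {"tx": 0, "ty": 0, "tz": 0, "rx": 0, "ry": 0, "rz": 0}

```text
time_s: 52.7
eef_pos: [0.4519, 0.0508, 0.0731]
eef_rot: [1.0, 0.003, 0.004, 0.0]
ft_force: [-0.2, -0.1, 1.0]
opening: 0.0477
grip_force: 0.0
```

```bash
python3 -c "
from bars import *
st(); bars('scene')"
```

```text
t 52.7 pos [0.4519 0.0508 0.0731] R [[1.0, 0.006, 0.008], [0.006, -1.0, -0.001], [0.008, 0.001, -1.0]] q [-0.17  0.36 -0.09  2.2   0.06  0.58 -1.88] F [-0.2 -0.1  1. ] op 0.047722642446335624 0.0
0.68 [240. 206.  15.  11.] [ 0.796 -0.029  0.015] [47 46 52]
0.58 [222. 244.  17.  14.] [0.594 0.172 0.024] [179 185  86]
0.5 [281. 258.  19.  15.] [0.433 0.065 0.017] [ 78  98 123]
0.47 [373. 244.  16.  12.] [ 0.318 -0.215  0.021] [154 157  76]
0.35 [178. 265.  60.  31.] [0.486 0.383 0.081] [141 141 143]
```

carry_out:
  commands:
    - {"tx": -5, "ty": -4, "tz": 20, "rx": 0, "ry": 0, "rz": 0}
    - {"tx": 0, "ty": 0, "tz": 25, "rx": 0, "ry": 0, "rz": 0}
    - {"tx": 0, "ty": 0, "tz": 14, "rx": 0, "ry": 0, "rz": 0}
    - {"tx": 0, "ty": 0, "tz": 6, "rx": 0, "ry": 0, "rz": 0}
    - {"tx": 0, "ty": 0, "tz": 0, "rx": 0, "ry": 0, "rz": 0}

```text
time_s: 53.3
eef_pos: [0.4457, 0.0545, 0.0063]
eef_rot: [1.0, 0.003, 0.002, 0.001]
ft_force: [0.3, 0.2, 0.1]
opening: 0.0479
grip_force: 0.0
```

carry_out:
  commands:
    - {"tx": 0, "ty": 0, "tz": 0, "rx": 0, "ry": 0, "rz": 0}
    - {"tx": 0, "ty": 0, "tz": 0, "rx": 0, "ry": 0, "rz": 0}
    - {"tx": 0, "ty": 0, "tz": 0, "rx": 0, "ry": 0, "rz": 0}
    - {"tx": 0, "ty": 0, "tz": 0, "rx": 0, "ry": 0, "rz": 0}
    - {"tx": 0, "ty": 0, "tz": 0, "rx": 0, "ry": 0, "rz": 0}
  fingers: 0
  grip_force: 40

```text
time_s: 53.8
eef_pos: [0.4465, 0.0546, 0.0073]
eef_rot: [1.0, 0.003, 0.003, 0.001]
ft_force: [-1.3, -0.9, 7.4]
opening: 0.0312
grip_force: 40.4
```

carry_out:
  commands:
    - {"tx": 0, "ty": 0, "tz": -10, "rx": 0, "ry": 0, "rz": 0}
    - {"tx": 0, "ty": 0, "tz": -40, "rx": 0, "ry": 0, "rz": 0}
    - {"tx": 0, "ty": 0, "tz": -45, "rx": 0, "ry": 0, "rz": 0}
    - {"tx": 0, "ty": 0, "tz": -45, "rx": 0, "ry": 0, "rz": 0}
    - {"tx": 0, "ty": 0, "tz": -45, "rx": 0, "ry": 0, "rz": 0}

```text
time_s: 54.3
eef_pos: [0.4441, 0.0547, 0.194]
eef_rot: [1.0, 0.003, 0.003, 0.001]
ft_force: [0.9, 0.0, -0.2]
opening: 0.0308
grip_force: 39.8
```

```bash
python3 -c "
from bars import *
st(); bars('scene')
W=cloud(cam('top')); x,y,z=[W[...,i] for i in range(3)]
P=W[(x>.58)&(x<.67)&(y>-.235)&(y<-.09)&(z>.078)&(z<.1)]
if len(P)>10: print(len(P),np.round(np.percentile(P,[5,50,95],axis=0),3))
"
```

```text
t 54.3 pos [0.4441 0.0547 0.194 ] R [[1.0, 0.006, 0.005], [0.006, -1.0, -0.001], [0.005, 0.001, -1.0]] q [-0.16  0.15 -0.11  2.11  0.03  0.87 -1.85] F [ 0.9  0.  -0.2] op 0.03084803148905724 39.79960799217224
0.69 [372. 244.  16.  13.] [ 0.324 -0.218  0.017] [127 130  66]
0.66 [286. 203.  12.  10.] [0.418 0.06  0.209] [128 140 146]
0.64 [222. 244.  18.  15.] [0.6   0.172 0.022] [169 173  85]
0.62 [240. 205.  16.  10.] [ 0.794 -0.028  0.016] [47 48 52]
298 [[ 0.595 -0.227  0.079]
 [ 0.629 -0.187  0.083]
 [ 0.669 -0.114  0.097]]
```

carry_out:
  commands:
    - {"tx": 0, "ty": 0, "tz": -8, "rx": 0, "ry": 0, "rz": -0.26}
    - {"tx": 28, "ty": 32, "tz": 0, "rx": 0, "ry": 0, "rz": 0}
    - {"tx": 28, "ty": 32, "tz": 0, "rx": 0, "ry": 0, "rz": 0}
    - {"tx": 30, "ty": 34, "tz": 0, "rx": 0, "ry": 0, "rz": 0}
    - {"tx": 30, "ty": 34, "tz": 0, "rx": 0, "ry": 0, "rz": 0}

```text
time_s: 54.95
eef_pos: [0.5662, -0.0734, 0.1992]
eef_rot: [1.0, 0.021, 0.001, 0.001]
ft_force: [1.0, 0.5, -0.4]
opening: 0.0311
grip_force: 39.8
```

carry_out:
  commands:
    - {"tx": 30, "ty": 34, "tz": 0, "rx": 0, "ry": 0, "rz": 0}
    - {"tx": 24, "ty": 31, "tz": 0, "rx": 0, "ry": 0, "rz": 0}
    - {"tx": 0, "ty": 0, "tz": 0, "rx": 0, "ry": 0, "rz": 0}
    - {"tx": 0, "ty": 0, "tz": 40, "rx": 0, "ry": 0, "rz": 0}
    - {"tx": 0, "ty": 0, "tz": 0, "rx": 0, "ry": 0, "rz": 0}

```text
time_s: 55.45
eef_pos: [0.6186, -0.1338, 0.155]
eef_rot: [1.0, 0.021, -0.003, -0.0]
ft_force: [-1.4, 0.4, -1.9]
opening: 0.031
grip_force: 39.8
```

carry_out:
  commands:
    - {"tx": 0, "ty": 0, "tz": 0, "rx": 0, "ry": 0, "rz": 0}
    - {"tx": 0, "ty": 0, "tz": 0, "rx": 0, "ry": 0, "rz": 0}

```text
time_s: 55.65
eef_pos: [0.6235, -0.1345, 0.1618]
eef_rot: [1.0, 0.021, 0.003, 0.001]
ft_force: [-0.7, 0.5, -0.4]
opening: 0.0315
grip_force: 39.8
```

carry_out:
  commands:
    - {"tx": 0, "ty": 0, "tz": 30, "rx": 0, "ry": 0, "rz": 0}
    - {"tx": 0, "ty": 0, "tz": 25, "rx": 0, "ry": 0, "rz": 0}
    - {"tx": 0, "ty": 0, "tz": 15, "rx": 0, "ry": 0, "rz": 0}
    - {"tx": 0, "ty": 0, "tz": 7, "rx": 0, "ry": 0, "rz": 0}
    - {"tx": 0, "ty": 0, "tz": 0, "rx": 0, "ry": 0, "rz": 0}

```text
time_s: 56.15
eef_pos: [0.6235, -0.1349, 0.0836]
eef_rot: [1.0, 0.021, 0.002, 0.001]
ft_force: [0.5, -0.6, -0.3]
opening: 0.031
grip_force: 39.8
```

carry_out:
  commands:
    - {"tx": 0, "ty": 0, "tz": 0, "rx": 0, "ry": 0, "rz": 0}
    - {"tx": 0, "ty": 0, "tz": 0, "rx": 0, "ry": 0, "rz": 0}
    - {"tx": 0, "ty": 0, "tz": 0, "rx": 0, "ry": 0, "rz": 0}
    - {"tx": 0, "ty": 0, "tz": 0, "rx": 0, "ry": 0, "rz": 0}
    - {"tx": 0, "ty": 0, "tz": -20, "rx": 0, "ry": 0, "rz": 0}
  fingers: 46

```text
time_s: 56.65
eef_pos: [0.6216, -0.1347, 0.1017]
eef_rot: [1.0, 0.021, 0.0, 0.0]
ft_force: [0.2, 0.4, -0.5]
opening: 0.0394
grip_force: 0.0
```

carry_out:
  commands:
    - {"tx": 0, "ty": 0, "tz": -40, "rx": 0, "ry": 0, "rz": 0}
    - {"tx": 0, "ty": 0, "tz": -40, "rx": 0, "ry": 0, "rz": 0}
    - {"tx": 0, "ty": 0, "tz": -40, "rx": 0, "ry": 0, "rz": 0}
    - {"tx": 0, "ty": -40, "tz": 0, "rx": 0, "ry": 0, "rz": 0}
    - {"tx": 0, "ty": -45, "tz": 0, "rx": 0, "ry": 0, "rz": 0}

```text
time_s: 57.15
eef_pos: [0.6201, -0.0515, 0.2257]
eef_rot: [1.0, 0.019, 0.005, 0.001]
ft_force: [0.8, 1.1, -0.7]
opening: 0.0391
grip_force: 0.0
```

carry_out:
  commands:
    - {"tx": -10, "ty": -45, "tz": 0, "rx": 0, "ry": 0, "rz": 0}
    - {"tx": -20, "ty": -45, "tz": 0, "rx": 0, "ry": 0, "rz": 0}
    - {"tx": -20, "ty": -40, "tz": 0, "rx": 0, "ry": 0, "rz": 0}
    - {"tx": -20, "ty": 0, "tz": 0, "rx": 0, "ry": 0, "rz": 0}
    - {"tx": 0, "ty": 0, "tz": 0, "rx": 0, "ry": 0, "rz": 0}

```text
time_s: 57.65
eef_pos: [0.5415, 0.0786, 0.2231]
eef_rot: [1.0, 0.023, 0.002, 0.001]
ft_force: [0.6, -0.7, 1.3]
opening: 0.0395
grip_force: 0.0
```

Run:
```python
from h import *
import sc
st()
s=cam('scene'); t=cam('top'); sc.scoop([.5078,.3805,.010],13.2,cloud(s))
W=cloud(t); x,y,z=[W[...,i] for i in range(3)]
P=W[(x>.675)&(x<.82)&(y>.08)&(y<.19)&(z>.02)]; W0=np.load('topW.npy'); Q=W0[(W0[...,0]>.675)&(W0[...,0]<.82)&(W0[...,1]>.08)&(W0[...,1]<.19)&(W0[...,2]>.02)]
print('spool',P.mean(0),Q.mean(0),len(P),len(Q))
cv2.imwrite('pics/end.png',np.hstack([cv2.resize(s['img'][150:310,120:380],(390,240)).repeat(1,0) if 0 else cv2.resize(s['img'][160:320,130:390],(400,246),interpolation=cv2.INTER_CUBIC),cv2.resize(t['img'][150:270,250:445],(400,246),interpolation=cv2.INTER_CUBIC)]))
```

```text
t 57.65 pos [0.5415 0.0786 0.2231] R [[0.999, 0.046, 0.004], [0.046, -0.999, -0.002], [0.004, 0.002, -1.0]] q [-0.2   0.28 -0.07  1.87  0.02  0.99 -1.81] F [ 0.6 -0.7  1.3] op 0.039471444003414166 0.0
thumb 83 [[-0.061, 0.001, 0.107], [-0.046, 0.008, 0.119], [-0.025, 0.012, 0.131]]
flange 206 [[-0.079, -0.0, 0.066], [-0.025, 0.007, 0.08], [0.05, 0.011, 0.092]]
lidtop 524 [[-0.091, 0.013, 0.052], [-0.011, 0.032, 0.06], [0.082, 0.05, 0.065]]
side 390 [[-0.094, 0.033, 0.021], [-0.023, 0.05, 0.035], [0.084, 0.054, 0.049]]
spool [0.7630953  0.14847221 0.03236268] [0.7579206  0.14690305 0.03246869] 331 401
```

View pics/end.png

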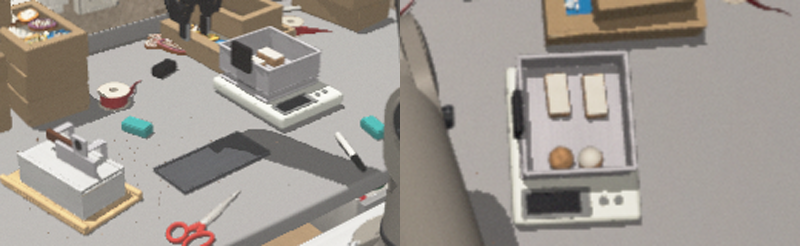

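The final picture shows both bars, at (557,95) and (595,95), and both nuts, at (561,157) and (590,157), in the pan. The tray is empty, the scoop is on its rest with the lid shut, and the spool is where it was.

```bash
python3 -c "
from workcell import r
print(r.finish_job())"
```

```text
the job is handed in; nothing more can be done
None
```

The job is handed in: the pan is seated over both pegs holding both nuts and both bars, the empty scoop is upright on its rest with the lid shut, and the spool was not touched; the first tip over the pan stopped at 41°, so I poured again from the +y side.

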